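# Snap the four side clips of the kendama parts box

### The arm

A 7-joint arm with a two-finger parallel gripper is mounted at the origin on the work surface. World frame = base frame: x ahead of the robot, y to its left, z up, the work surface at z = 0. Lengths are in m, angles in degrees, forces in N, time in s.
With the tool pointing down it reaches from about 0.425 to 0.875 m from the base axis. Payload 8.4 kg.
Tool frame: the origin (TCP) lies midway between the tips of the shut fingers; the grasp point (between the pads) lies 19 mm behind it; z points along the fingers, y is the direction in which the jaws open and shut (so a half turn about z gives the same grasp; the last joint's range is limited). The gripper opens to 85 mm and grips with 20 to 120 N. Pads are 22 mm wide; open, the fingers measure 114 mm over their backs; the gripper's body (76 mm by 85 mm) begins 54 mm behind the grasp point. The pads swing forward as they close: fully open they stand 13 mm farther back than shut.
Start: joints at [-82.517, 19.091, 2.286, 83.961, -0.768, 76.965, -3.352], TCP at [0.148, 0.633, 0.2] pointing down, gripper open.
Joint ranges: [-147.57, 147.57], [-21.85, 119.76], [-74.77, 79.35], [14.55, 137.4], [-85.83, 265.84], [4.83, 119.75], [-152.11, 152.11]. Speed limits (degrees/s): [127.2, 127.2, 159.86, 159.86, 180, 180, 180].

### API

Orientations are given as a 3x3 rotation matrix whose columns are the frame's x, y, z axes.
In Python, from workcell import arm, cams gives the robot as it stands.
- The arm moves only by the tool send_rows, never from a script. Its argument "deltas" is a list of rows, each an object with "gripper": the finger opening in m, from 0 to 0.0854; "delta_pos": the shift along the tool's x, y, z in m, a list of three; "yaw": the turn about the tool's z in rad. In form: [{"gripper": gripper, "delta_pos": [x, y, z], "yaw": yaw}, ...]. A call has 1 to 10 rows; each row is the pose to reach, as a shift and turn from the pose measured when the call began, along the tool's axes at that moment; what a row does not reach only later rows make up. A row lasts 1/12 s, in which the tool goes at most 41.7 mm and 7.16 degrees, less where a joint would pass 70% of its speed; a pose out of reach is approached as far as the arm can. A call with a gripper value outside its range is refused whole. The fingers move at their own pace and stop on an object; the grip force is fixed at half the most. Time passes only in rows, so rows that repeat a pose let the fingers close. It gives the time, the measured TCP pose, the force and the opening at its end, in the units of the state.
- arm.get_state(): the state, without advancing time (a new reading comes with each control period).
- cams.camera(name): name is "scene" or "side" or "wrist"; returns the picture (400x640x3 uint8, red, green, blue); there is no depth.
- cams.get_calibration(name): a dict with "intrinsics" (3x3 intrinsics, pixels), "k1" (the pictures are not rectified: a ray, as slopes to the right and down, at radius r is drawn at 1 + k1 r^2 times it, then the intrinsics apply), "rvec" (rotation vector, rad) and "tvec" (3), from world to camera coordinates, as OpenCV has them. Camera axes: x right, y down, z forward; pixel columns grow to the right and rows downward; lengths in m; the calibration is good to about 2 mm. A picture is of the moment at which its call begins: read the wrist's pose just before it. get_calibration takes no time and is no camera call; for the wrist camera it gives the pose at the moment of the call.
- arm.job_done(): hands the job in, once; it reports no verdict.
The state is a dict: "clock": time; "joints": joint angles; "joint_velocities": joint speeds; "joint_torque": joint torques, N m; "position": TCP position; "tool_rot": TCP orientation; "wrist_force": force on the tool from outside, world axes, zero at the start; "torque": the same for the moment, N m; "gripper_width": opening from 0.0 (shut) to 1.0 (fully open).
Only numpy, scipy, OpenCV 4.12 (cv2) and the standard library are available. Lean on these libraries where they do the work, as an engineer would, in place of code of your own. Each camera call takes 0.05 s, during which the arm holds its last target. There are 200 camera calls.

### The job

The lid is on the storage box of kendama parts, but its four side clips are still open. Flip each clip down and press on its lip until it snaps home, so that all four are locked: the box is free to slide, so keep it where it stands, and press only as hard as the snap takes, since forced plastic cracks. Leave the other things on the desk alone.

Things in the scene. Friction and masses are not known exactly. Their poses are not given: they have to be found in the camera images.
- box: Snap-lock storage box, lid on, loose on the desk, about 0.8 kg (varies): a 5 N sideways push slides it. Clear body 130 mm (own x) by 160 mm (own y), flat grey lid 143 x 173 mm, top 85 mm above the desk. Origin: centre of the underside, z up. Mid-side on each side a grey clip, a flap hinged on the lid's edge. It is warped: lid, clips and ribs stand up to 4 mm high or low, side by side unlike.
- clip_front (a joint): Angle (rad) of the clip on the own -x side; its hinge line is 72.5 mm from the box's centre axis, 80 mm up. 0 = hanging straight down, snapped home; grows as the free edge swings out and up; about 0.22 = resting loosely on the latch rib, NOT snapped; 1.57 = standing straight out. An open clip stays where it is left. Flap: 56 mm wide along the side, 3 mm thick, 43 mm long.
- clip_back (a joint): Angle (rad, as clip_front) of the clip on the own +x side, hinge line also 72.5 mm from the centre axis, 80 mm up. Each flap's free edge has a lip: with the clip closed it stands out level 8.5 mm from the flap's outer face (itself 4.5 mm outside the hinge line), its upper face 40 mm below the hinge line. The lip clears the desk by 37 mm.
- clip_left (a joint): Angle (rad, as clip_front) of the clip on the own +y side, hinge line 87.5 mm from the centre axis, 80 mm up. The lid floats on a springy gasket, about 12 N per mm at any one side. A hook inside the flap must pass under a rib of the wall: the clip has to be drawn down 1 to 2 mm against the gasket and in, then snaps home by itself once let go.
- clip_right (a joint): Angle (rad, as clip_front) of the clip on the own -y side, hinge line 87.5 mm from the centre axis, 80 mm up. Pressed down on its lip, which also swings it in, a clip snaps at 9 to 15 N; pushed only sideways it needs 9 to 12 N, and the box slides away first. Forces over 22 N crack the plastic.
- tama: Bystander: teal kendama ball, 60 mm across, standing on its bore. Origin under its centre.
- small_cup: Bystander: maple small-cup crosspiece, a waisted barrel 43 mm across and 68 mm high, standing on end. Origin under its centre.
- jig: Bystander: off-white nylon turning jig, a flange 58 mm across with a stepped spigot, 61 mm high. Origin under its centre.
- burnisher: Bystander: agate burnisher lying on the desk, 160 mm long and 14 mm thick, dark wooden handle, brass ferrule, curved brown stone tip towards its own +x. Origin under the middle.
There are look-alikes about, which are no part of the job. What is shaped like the box but green or orange is not meant.

How it is judged:
By the outcome, as a careful person would: the job done as asked, in the order asked, and still so for the second after the job is handed in, with the robot touching nothing.
It also fails if it takes over 61 s, if anything falls off the work surface, if the arm or the gripper's body presses on something with over 40 N, if the wrist force passes 120 N, or if a joint passes its speed limit or range.

## Working session

There is one attempt and no reset: what is moved stays moved. The work goes in short steps, Python scripts to look and compute and a tool call to move; the robot and the scene stay as the last step left them, time stands still between calls to the robot, and variables do not carry over. Pictures are saved under pics/ and viewed, about 8 in all and at most 12, crops included, and the job is handed in when it is done.

Besides the shell and the picture viewer there is one more tool, called in YAML: its name, and indented under it one key for each argument. send_rows: Moves the arm, as the interface text tells. Its arguments: {"type":"object","properties":{"deltas":{"type":"array"}},"required":["deltas"]}

```bash
ls; mkdir -p pics
cat > h.py <<'E'
import numpy as np, cv2
from workcell import arm, cams
def cal(n):
    c=cams.get_calibration(n); K=np.array(c["intrinsics"],float); R=cv2.Rodrigues(np.array(c["rvec"],float))[0]; t=np.array(c["tvec"],float).ravel()
    return K,float(c["k1"]),R,t
def ray(c,u,v):
    K,k1,R,t=c
    p=cv2.undistortPoints(np.array([[[u,v]]],float),K,np.array([k1,0,0,0.]))[0,0]
    return -R.T@t, R.T@np.array([p[0],p[1],1])
def onz(c,u,v,z):
    o,d=ray(c,u,v); return o+d*(z-o[2])/d[2]
def proj(c,P):
    K,k1,R,t=c
    return cv2.projectPoints(np.array(P,float).reshape(-1,1,3),cv2.Rodrigues(R)[0],t,K,np.array([k1,0,0,0.]))[0][:,0]
def snap(n,f):
    im=cams.camera(n)[:,:,::-1].copy(); cv2.imwrite("pics/"+f,im); return im
E
python3 - <<'E'
from h import *
a=snap("scene","s0.png");b=snap("side","d0.png")
cv2.imwrite("pics/both0.png",np.vstack([a,b])[:, :] if 0 else cv2.resize(np.vstack([a,b]),(480,600)))
for n in("scene","side","wrist"):
    K,k,R,t=cal(n);print(n,K[0,0],k,-R.T@t,R[2])
print(arm.get_state())
E
```

```text
pics
scene 412.30738241008805 -0.10272161580511964 [1.22854246 0.25113513 0.8904677 ] [-0.65510054 -0.17822963 -0.73421896]
side 426.7641800556777 -0.051770771186716795 [0.44746316 0.73343617 0.90623147] [ 0.05883901 -0.6248093  -0.7785572 ]
wrist 277.87342157081906 -0.04885490834833424 [0.07347035 0.64976238 0.3726294 ] [ 0.29202782 -0.07000906 -0.95384406]
{'clock': 0.1, 'joints': array([-82.51733471,  19.12830234,   2.2863378 ,  84.0045062 ,
        -0.76837746,  76.96494315,  -3.35020428]), 'joint_velocities': array([-0.06892542, -0.06414423, -0.02048326, -0.14008655, -0.07904693,
        0.02022133, -0.05258044]), 'joint_torque': array([ 4.68733182e-03, -6.60017109e+01,  1.37061182e+00, -4.06472182e+01,
        1.69380190e-02,  8.93935823e-03,  4.72659949e-06]), 'position': array([0.1479976 , 0.63247358, 0.19921666]), 'tool_rot': array([[-9.73708331e-01,  2.27798227e-01, -2.33549318e-04],
       [ 2.27798326e-01,  9.73707299e-01, -1.42068023e-03],
       [-9.62197615e-05, -1.43653031e-03, -9.99998964e-01]]), 'wrist_force': array([-0.18747866, -0.96055404,  0.10005439]), 'torque': array([ 0.06804663,  0.03497788, -0.02331696]), 'gripper_width': 0.9948771858696259}
```

View pics/s0.png

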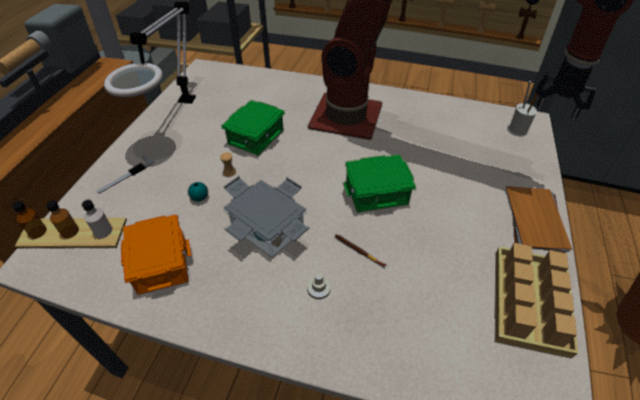

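View pics/d0.png

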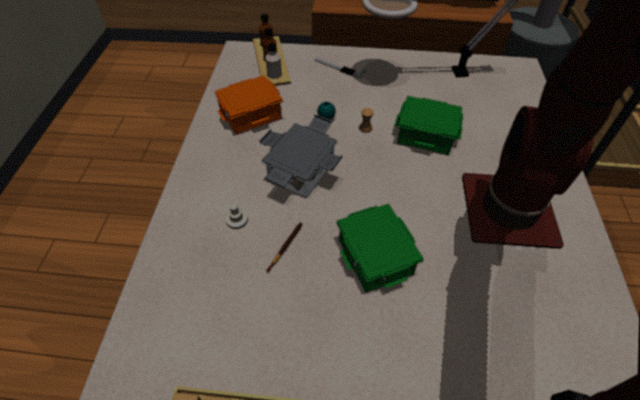

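Candidates: the grey box is at scene (265,210), the green look-alikes at (254,126) and (380,182), and the orange one at (155,253). I choose the grey one. Tama is at (198,191), small cup (228,164), jig (318,286), burnisher (360,250).

Run:
```python
import cv2,numpy as np
a=cv2.imread("pics/s0.png")[165:265,180:320];b=cv2.imread("pics/d0.png")[95:205,240:380]
A=cv2.resize(a,None,fx=5.5,fy=5.5,interpolation=3)[:,:770]
cv2.imwrite("pics/ca.png",A)
cv2.imwrite("pics/cb.png",cv2.resize(b,None,fx=5.4,fy=5.4,interpolation=3))
```

```text
(no output)
```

View pics/ca.png

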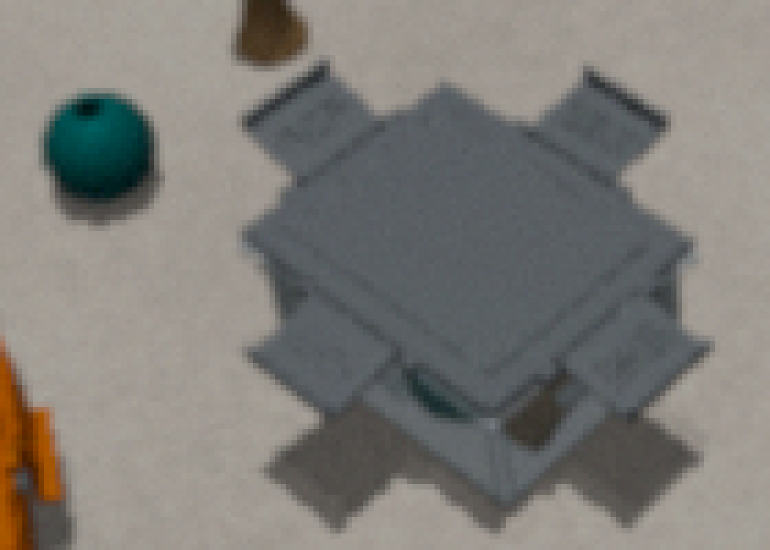

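View pics/cb.png

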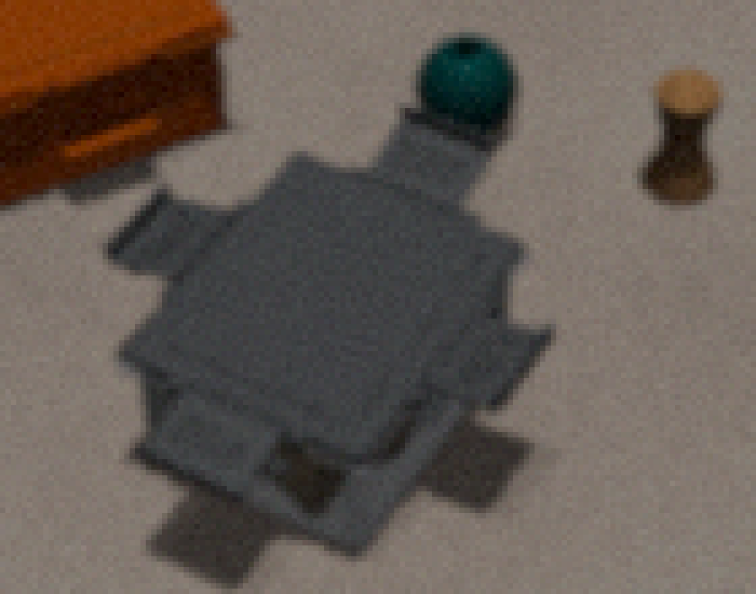

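Run:
```python
from h import *
from scipy.optimize import least_squares
s=np.array([[487,392],[692,240],[445,82],[243,235]])/5.5+[180,165]
d=np.array([[303,155],[522,248],[355,462],[120,352]])/5.4+[240,95]
cs,cd=cal("scene"),cal("side")
S=np.array([onz(cs,*p,.085) for p in s]);D=np.array([onz(cd,*p,.085) for p in d])
print(S.round(3),D.round(3))
for P in(S,D): print([round(np.linalg.norm(P[i]-P[(i+1)%4]),3) for i in range(4)],P.mean(0))
def corners(p,z=.085):
    c,q=np.cos(p[2]),np.sin(p[2]);L=np.array([[-.0715,-.0865],[.0715,-.0865],[.0715,.0865],[-.0715,.0865]])
    return np.c_[p[0]+c*L[:,0]-q*L[:,1],p[1]+q*L[:,0]+c*L[:,1],np.full(4,z)]
from itertools import product
def match(Q,X): return X[[np.argmin(np.linalg.norm(X-q,axis=1)) for q in Q]]
for y0 in np.radians([20,45,70,110,135,160]):
    f=lambda p:np.r_[(proj(cs,corners(p))-match(proj(cs,corners(p)),s)).ravel(),(proj(cd,corners(p))-match(proj(cd,corners(p)),d)).ravel()]
    r=least_squares(f,[*((S.mean(0)+D.mean(0))/2)[:2],y0],x_scale=[.01,.01,.1],diff_step=1e-4);print(r.x[:2],np.degrees(r.x[2]),r.cost)
for n,u,v in[("tama",198,199),("cup",228,174),("jig",318,292),("burn",360,250)]:print(n,onz(cs,u,v,0)[:2])
```

```text
[[ 0.661 -0.043  0.085]
 [ 0.549  0.019  0.085]
 [ 0.48  -0.134  0.085]
 [ 0.604 -0.189  0.085]] [[ 0.598 -0.19   0.085]
 [ 0.477 -0.13   0.085]
 [ 0.546  0.023  0.085]
 [ 0.67  -0.038  0.085]]
[np.float64(0.128), np.float64(0.167), np.float64(0.136), np.float64(0.157)] [ 0.57372093 -0.08662712  0.085     ]
[np.float64(0.135), np.float64(0.168), np.float64(0.137), np.float64(0.168)] [ 0.57280449 -0.08380797  0.085     ]
[ 0.57315672 -0.08448911] 65.22548845238704 236.3719284913454
[ 0.57315672 -0.08448911] 65.22558928903149 236.3719285257661
[ 0.57315671 -0.08448912] 65.22578958535044 236.37192868351758
[ 0.57315671 -0.08448912] 65.22577802838977 236.37192867118378
[ 0.5727391  -0.08623157] 155.32878053365963 21.86070910068384
[ 0.57273911 -0.08623157] 155.3289576201031 21.860709284882244
tama [ 0.52817446 -0.32607588]
cup [ 0.40461387 -0.28439507]
jig [0.73073067 0.10391298]
burn [0.5785875  0.17630351]
```

send_rows:
  deltas:
    - {"gripper": 0,"delta_pos": [-0.29,-0.3,-0.05],"yaw": 0}
    - {"gripper": 0,"delta_pos": [-0.29,-0.3,-0.05],"yaw": 0}
    - {"gripper": 0,"delta_pos": [-0.29,-0.3,-0.05],"yaw": 0.2}
    - {"gripper": 0,"delta_pos": [-0.29,-0.3,-0.05],"yaw": 0.2}
    - {"gripper": 0,"delta_pos": [-0.29,-0.3,-0.05],"yaw": 0.2}
    - {"gripper": 0,"delta_pos": [-0.29,-0.3,-0.05],"yaw": 0.2}
    - {"gripper": 0,"delta_pos": [-0.29,-0.3,-0.05],"yaw": 0.2}
    - {"gripper": 0,"delta_pos": [-0.29,-0.3,-0.05],"yaw": 0.2}
    - {"gripper": 0,"delta_pos": [-0.29,-0.3,-0.05],"yaw": 0.2}
    - {"gripper": 0,"delta_pos": [-0.29,-0.3,-0.05],"yaw": 0.2}

```text
clock: 0.93
position: [0.3606, 0.2755, 0.2493]
tool_rot: [[-0.909, 0.417, -0.001], [0.417, 0.909, -0.001], [-0.0, -0.001, -1.0]]
wrist_force: [1.1, 0.7, 0.1]
gripper_width: -0.001
```

```bash
cat >> h.py <<'E'
def go(x,y,z,ang=None):
    s=arm.get_state();R=np.array(s["tool_rot"]);d=R.T@(np.array([x,y,z])-s["position"])
    a=np.degrees(np.arctan2(R[1,0],R[0,0])); dy=0 if ang is None else -np.radians((ang-a+180)%360-180)
    print("t",round(s["clock"],2),"pos",s["position"].round(4),"F",s["wrist_force"].round(1),"ang",a.round(1),"j",s["joints"].round(0),"delta",d.round(4),"yaw",round(dy,3))
E
python3 -c "
from h import *
go(.573,-.086,.25,155.3)"
```

```text
t 0.93 pos [0.3606 0.2755 0.2493] F [1.1 0.7 0.1] ang 155.4 j [-63.  -7.  19. 106.   2.  80.  20.] delta [-0.3437 -0.2401 -0.0004] yaw 0.001
```

send_rows:
  deltas:
    - {"gripper": 0,"delta_pos": [-0.344,-0.24,0],"yaw": 0}
    - {"gripper": 0,"delta_pos": [-0.344,-0.24,0],"yaw": 0}
    - {"gripper": 0,"delta_pos": [-0.344,-0.24,0],"yaw": 0}
    - {"gripper": 0,"delta_pos": [-0.344,-0.24,0],"yaw": 0}
    - {"gripper": 0,"delta_pos": [-0.344,-0.24,0],"yaw": 0}
    - {"gripper": 0,"delta_pos": [-0.344,-0.24,0],"yaw": 0}
    - {"gripper": 0,"delta_pos": [-0.344,-0.24,0],"yaw": 0}
    - {"gripper": 0,"delta_pos": [-0.344,-0.24,0],"yaw": 0}
    - {"gripper": 0,"delta_pos": [-0.344,-0.24,0],"yaw": 0}
    - {"gripper": 0,"delta_pos": [-0.344,-0.24,0],"yaw": 0}

```text
clock: 1.77
position: [0.5715, -0.0835, 0.2497]
tool_rot: [[-0.909, 0.416, 0.0], [0.416, 0.909, -0.001], [-0.0, -0.001, -1.0]]
wrist_force: [0.8, 0.7, -0.6]
gripper_width: 0.003
```

```bash
python3 -c "
from h import *
go(.573,-.086,.25,155.3)
c=cal('wrist');im=snap('wrist','w1.png');np.save('w1.npy',np.array([*c],dtype=object),allow_pickle=True)
def P(lx,ly,z,y=np.radians(155.33)): return [.5727+np.cos(y)*lx-np.sin(y)*ly,-.0862+np.sin(y)*lx+np.cos(y)*ly,z]
print(proj(c,[P(sx*.0715,sy*.0865,.085) for sx in(-1,1) for sy in(-1,1)]).round(0))
cv2.imwrite('pics/w1b.png',cv2.resize(im,(800,500),interpolation=3))
"
```

```text
t 1.77 pos [ 0.5715 -0.0835  0.2497] F [ 0.8  0.7 -0.6] ang 155.4 j [-38.  12.  49.  92.  -9.  80.  77.] delta [-0.0024 -0.0016 -0.0003] yaw 0.002
[[385. 227.]
 [254. 227.]
 [393. 115.]
 [246. 115.]]
```

View pics/w1b.png

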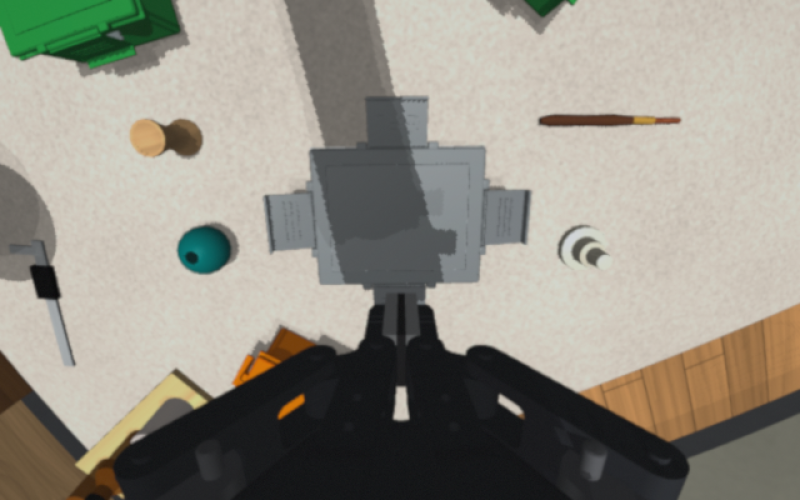

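The lid is at wrist (311–486, 147–284), which agrees with the fit to about 2 mm. All four clips stand out. I'll start with the +x clip, which is at the top of the image, nearest the robot.

```bash
python3 -c "
from h import *
go(.4841,-.0455,.11,155.33)"
```

```text
t 1.82 pos [ 0.5732 -0.0917  0.2488] F [-3.2 -3.   0.8] ang 155.0 j [-37.  12.  49.  92.  -9.  80.  78.] delta [0.1007 0.0052 0.1385] yaw -0.005
```

send_rows:
  deltas:
    - {"gripper": 0,"delta_pos": [0.1,0.005,0.05],"yaw": -0.005}
    - {"gripper": 0,"delta_pos": [0.1,0.005,0.08],"yaw": -0.005}
    - {"gripper": 0,"delta_pos": [0.1,0.005,0.11],"yaw": -0.005}
    - {"gripper": 0,"delta_pos": [0.1,0.005,0.138],"yaw": -0.005}
    - {"gripper": 0,"delta_pos": [0.1,0.005,0.138],"yaw": -0.005}
    - {"gripper": 0,"delta_pos": [0.1,0.005,0.138],"yaw": -0.005}
    - {"gripper": 0,"delta_pos": [0.1,0.005,0.138],"yaw": -0.005}

```text
clock: 2.4
position: [0.4856, -0.0463, 0.1117]
tool_rot: [[-0.909, 0.418, 0.001], [0.418, 0.909, -0.007], [-0.004, -0.006, -1.0]]
wrist_force: [-0.4, 0.1, 0.3]
gripper_width: -0.001
```

```bash
python3 -c "
from h import *
go(.4841,-.0455,.05,155.33)"
```

```text
t 2.4 pos [ 0.4856 -0.0463  0.1117] F [-0.4  0.1  0.3] ang 155.3 j [-44.   4.  47. 114.  -3.  63.  69.] delta [0.002  0.0005 0.0617] yaw -0.0
```

Descend to z ≈ 0.054, then read.

send_rows:
  deltas:
    - {"gripper": 0,"delta_pos": [0.001,0.0005,0.01],"yaw": 0}
    - {"gripper": 0,"delta_pos": [0.001,0.0005,0.02],"yaw": 0}
    - {"gripper": 0,"delta_pos": [0.001,0.0005,0.028],"yaw": 0}
    - {"gripper": 0,"delta_pos": [0.001,0.0005,0.035],"yaw": 0}
    - {"gripper": 0,"delta_pos": [0.001,0.0005,0.041],"yaw": 0}
    - {"gripper": 0,"delta_pos": [0.001,0.0005,0.047],"yaw": 0}
    - {"gripper": 0,"delta_pos": [0.001,0.0005,0.053],"yaw": 0}
    - {"gripper": 0,"delta_pos": [0.001,0.0005,0.057],"yaw": 0}
    - {"gripper": 0,"delta_pos": [0.001,0.0005,0.057],"yaw": 0}
    - {"gripper": 0,"delta_pos": [0.001,0.0005,0.057],"yaw": 0}

```text
clock: 3.23
position: [0.4849, -0.046, 0.0546]
tool_rot: [[-0.909, 0.418, 0.0], [0.418, 0.908, -0.008], [-0.004, -0.007, -1.0]]
wrist_force: [0.2, 0.6, 0.1]
gripper_width: 0.001
```

```bash
python3 -c "
from h import *
go(.4841,-.0455,.048,155.33)"
```

```text
t 3.23 pos [ 0.4849 -0.046   0.0546] F [0.2 0.6 0.1] ang 155.3 j [-42.   9.  46. 118.  -8.  56.  73.] delta [0.001  0.0002 0.0066] yaw -0.001
```

send_rows:
  deltas:
    - {"gripper": 0,"delta_pos": [0.001,0,0.001],"yaw": 0}
    - {"gripper": 0,"delta_pos": [0.001,0,0.002],"yaw": 0}
    - {"gripper": 0,"delta_pos": [0.001,0,0.003],"yaw": 0}
    - {"gripper": 0,"delta_pos": [0.001,0,0.004],"yaw": 0}
    - {"gripper": 0,"delta_pos": [0.001,0,0.005],"yaw": 0}
    - {"gripper": 0,"delta_pos": [0.001,0,0.005],"yaw": 0}

```text
clock: 3.73
position: [0.4839, -0.0456, 0.0495]
tool_rot: [[-0.909, 0.418, 0.0], [0.418, 0.909, -0.008], [-0.003, -0.007, -1.0]]
wrist_force: [-0.0, 0.6, 0.2]
gripper_width: -0.002
```

send_rows:
  deltas:
    - {"gripper": 0,"delta_pos": [0,0,0.0005],"yaw": 0}
    - {"gripper": 0,"delta_pos": [0,0,0.001],"yaw": 0}
    - {"gripper": 0,"delta_pos": [0,0,0.0015],"yaw": 0}
    - {"gripper": 0,"delta_pos": [0,0,0.0015],"yaw": 0}

```text
clock: 4.07
position: [0.4839, -0.0456, 0.0479]
tool_rot: [[-0.909, 0.418, 0.0], [0.418, 0.909, -0.008], [-0.003, -0.007, -1.0]]
wrist_force: [0.3, -0.3, -0.1]
gripper_width: 0.001
```

send_rows:
  deltas:
    - {"gripper": 0,"delta_pos": [0,0,0.0005],"yaw": 0}
    - {"gripper": 0,"delta_pos": [0,0,0.001],"yaw": 0}
    - {"gripper": 0,"delta_pos": [0,0,0.001],"yaw": 0}

```text
clock: 4.32
position: [0.4839, -0.0456, 0.0468]
tool_rot: [[-0.909, 0.418, 0.0], [0.418, 0.909, -0.008], [-0.003, -0.007, -1.0]]
wrist_force: [-0.1, 0.1, 0.1]
gripper_width: -0.002
```

send_rows:
  deltas:
    - {"gripper": 0,"delta_pos": [0,0,0.0005],"yaw": 0}
    - {"gripper": 0,"delta_pos": [0,0,0.001],"yaw": 0}
    - {"gripper": 0,"delta_pos": [0,0,0.0012],"yaw": 0}
    - {"gripper": 0,"delta_pos": [0,0,0.0012],"yaw": 0}

```text
clock: 4.65
position: [0.4839, -0.0456, 0.0456]
tool_rot: [[-0.909, 0.418, 0.0], [0.418, 0.909, -0.008], [-0.003, -0.007, -1.0]]
wrist_force: [-0.5, 0.1, 0.7]
gripper_width: -0.004
```

send_rows:
  deltas:
    - {"gripper": 0,"delta_pos": [0,0,0.0005],"yaw": 0}
    - {"gripper": 0,"delta_pos": [0,0,0.0008],"yaw": 0}
    - {"gripper": 0,"delta_pos": [0,0,0.0008],"yaw": 0}

```text
clock: 4.9
position: [0.4839, -0.0457, 0.0447]
tool_rot: [[-0.909, 0.418, 0.0], [0.418, 0.909, -0.008], [-0.003, -0.007, -1.0]]
wrist_force: [0.4, 0.3, -0.3]
gripper_width: 0.003
```

send_rows:
  deltas:
    - {"gripper": 0,"delta_pos": [0,0,0.0005],"yaw": 0}
    - {"gripper": 0,"delta_pos": [0,0,0.0008],"yaw": 0}
    - {"gripper": 0,"delta_pos": [0,0,0.0008],"yaw": 0}

```text
clock: 5.15
position: [0.4838, -0.0456, 0.0439]
tool_rot: [[-0.909, 0.418, -0.0], [0.418, 0.909, -0.008], [-0.003, -0.007, -1.0]]
wrist_force: [0.3, 0.4, 0.8]
gripper_width: -0.003
```

send_rows:
  deltas:
    - {"gripper": 0,"delta_pos": [0,0,0.0005],"yaw": 0}
    - {"gripper": 0,"delta_pos": [0,0,0.0008],"yaw": 0}
    - {"gripper": 0,"delta_pos": [0,0,0.0008],"yaw": 0}

```text
clock: 5.4
position: [0.4838, -0.0457, 0.043]
tool_rot: [[-0.909, 0.418, -0.0], [0.418, 0.909, -0.008], [-0.003, -0.007, -1.0]]
wrist_force: [-0.2, -0.1, 0.0]
gripper_width: 0.001
```

send_rows:
  deltas:
    - {"gripper": 0,"delta_pos": [0,0,0.0005],"yaw": 0}
    - {"gripper": 0,"delta_pos": [0,0,0.0008],"yaw": 0}
    - {"gripper": 0,"delta_pos": [0,0,0.0008],"yaw": 0}

```text
clock: 5.65
position: [0.4838, -0.0457, 0.0421]
tool_rot: [[-0.909, 0.418, -0.0], [0.418, 0.909, -0.008], [-0.003, -0.007, -1.0]]
wrist_force: [-0.0, -0.7, -0.5]
gripper_width: -0.005
```

send_rows:
  deltas:
    - {"gripper": 0,"delta_pos": [0,0,0.0005],"yaw": 0}
    - {"gripper": 0,"delta_pos": [0,0,0.0008],"yaw": 0}
    - {"gripper": 0,"delta_pos": [0,0,0.0008],"yaw": 0}

```text
clock: 5.9
position: [0.4837, -0.0457, 0.0412]
tool_rot: [[-0.909, 0.418, -0.0], [0.418, 0.909, -0.008], [-0.003, -0.007, -1.0]]
wrist_force: [-0.1, 0.9, 0.2]
gripper_width: 0.005
```

```bash
python3 -c "
from h import *
a=snap('wrist','w2.png');b=snap('side','d2.png')
a=cv2.resize(a[60:260,200:460],(780,600),interpolation=3)[:,:] ; b=cv2.resize(b[95:205,250:380],(0,0),fx=4.6,fy=4.6,interpolation=3)
a=cv2.resize(a,(0,0),fx=.5,fy=.5)
H=300;b=cv2.resize(b,(int(b.shape[1]*H/b.shape[0]),H))
cv2.imwrite('pics/m2.png',np.hstack([a,b]))
print(proj(cal('wrist'),[arm.get_state()['position']]))
"
```

```text
[[321.06992469 226.31718979]]
```

View pics/m2.png

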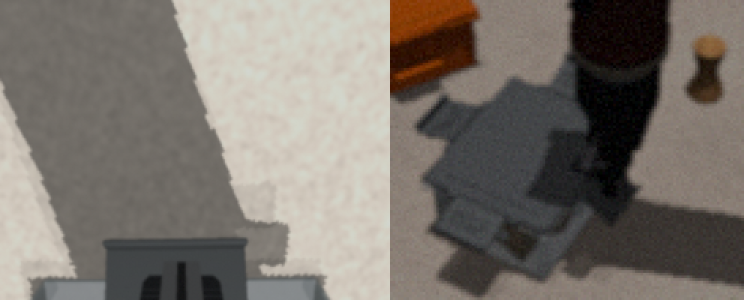

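```bash
python3 -c "
from h import *
c=cal('wrist')
C=np.array([.5727,-.0862]);n=np.array([-.9087,.4174])
for r in(219,222,234):
  for z in(.04,.045,.05,.06):
    a,b,m=[onz(c,u,r,z) for u in(200+104/1.5,200+246/1.5,321)]
    print(r,z,'w',np.linalg.norm(a-b).round(4),'rad-hinge',((m[:2]-C)@n-.0725).round(4))
p=arm.get_state()['position'];print((p[:2]-C)@n-.0725)
"
```

```text
219 0.04 w 0.0642 rad-hinge 0.0301
219 0.045 w 0.0624 rad-hinge 0.0322
219 0.05 w 0.0605 rad-hinge 0.0342
219 0.06 w 0.0569 rad-hinge 0.0384
222 0.04 w 0.0645 rad-hinge 0.0279
222 0.045 w 0.0626 rad-hinge 0.03
222 0.05 w 0.0608 rad-hinge 0.0322
222 0.06 w 0.0571 rad-hinge 0.0364
234 0.04 w 0.0654 rad-hinge 0.0189
234 0.045 w 0.0635 rad-hinge 0.0213
234 0.05 w 0.0617 rad-hinge 0.0237
234 0.06 w 0.0579 rad-hinge 0.0285
0.025272815819896877
```

```bash
python3 -c "
from h import *
a=cv2.imread('pics/w2.png')[190:340,220:420]
cv2.imwrite('pics/m3.png',cv2.convertScaleAbs(cv2.resize(a,(800,600),interpolation=3),alpha=1.8,beta=25))
c=cal('wrist')
C=np.array([.5727,-.0862]);n=np.array([-.9087,.4174]);m=np.array([-.4174,-.9087])
Q=lambda r,y,z:[*(C+n*(.0725+r)+m*y),z]
print('lid edge',proj(c,[Q(-.001,y,.085) for y in(-.0865,0,.0865)]).round())
print('finger far/near bottom',proj(c,[Q(.036,0,.041),Q(.014,0,.041),Q(.036,0,.06),Q(.036,0,.08)]).round())
"
```

```text
lid edge [[474. 300.]
 [321. 301.]
 [170. 299.]]
finger far/near bottom [[322. 211.]
 [322. 241.]
 [321. 223.]
 [321. 237.]]
```

View pics/m3.png

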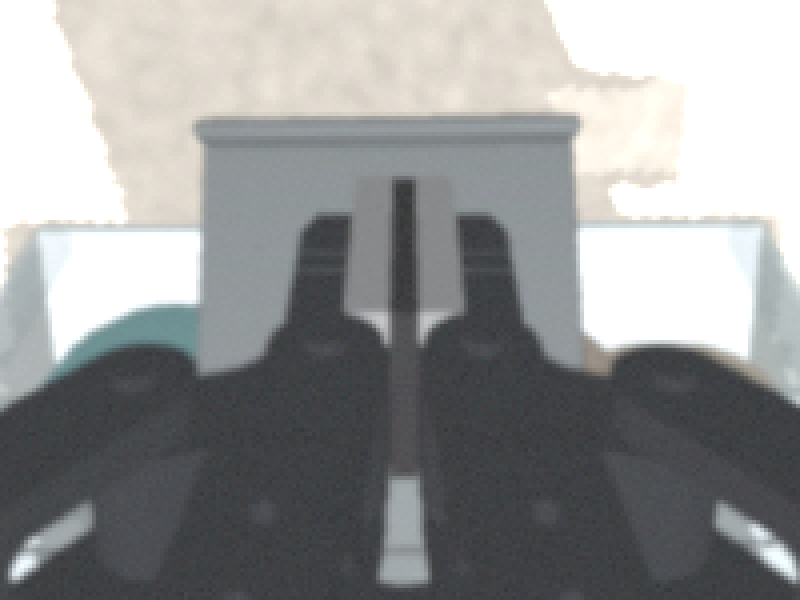

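```bash
python3 -c "
from h import *
p=arm.get_state();print(p['clock'],p['position'],p['wrist_force'].round(1),p['gripper_width'])
s=snap('scene','s3.png');d=cv2.imread('pics/d2.png')
c=cal('wrist')
C=np.array([.5727,-.0862]);n=np.array([-.9087,.4174]);m=np.array([-.4174,-.9087])
Q=lambda r,y,z:[*(C+n*(.0725+r)+m*y),z]
print('body bottom',proj(c,[Q(-.0075,y,z) for z in(0,.005) for y in(-.08,.08)]).round())
o=[]
for im,n_ in((s,'scene'),(d,'side')):
  q=proj(cal(n_),[p['position']])[0];print(n_,q)
  x,y=int(q[0]),int(q[1]);k=im[y-45:y+35,x-50:x+50]
  o.append(cv2.convertScaleAbs(cv2.resize(k,(400,320),interpolation=3)[:,:],alpha=2.2,beta=20))
  cv2.circle(o[-1],(int((q[0]-x+50)*4),int((q[1]-y+45)*4)),3,(0,0,255),-1)
cv2.imwrite('pics/m4.png',np.hstack(o))
"
```

```text
6.0 [ 0.48370765 -0.04569817  0.04127148] [-0.3 -0.1 -0.1] -0.002225519077925459
body bottom [[415. 242.]
 [229. 241.]
 [417. 245.]
 [227. 244.]]
scene [291.18496116 197.71321348]
side [331.69053239 173.91024764]
```

View pics/m4.png

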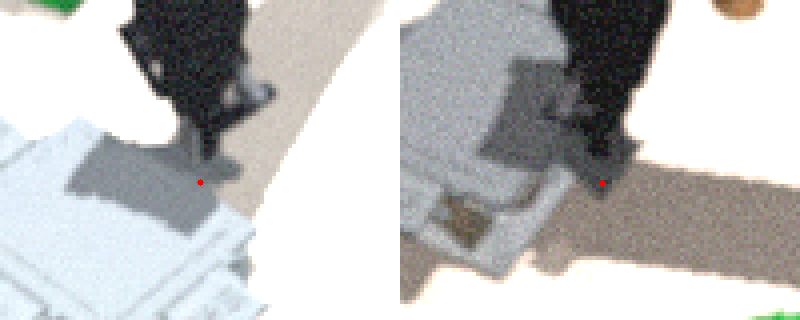

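```bash
python3 -c "
from h import *
A=[];b=[]
rs=[ray(cal('scene'),291,191),ray(cal('side'),331,167),ray(cal('wrist'),321,234.5)]
for sel in([0,1],[0,2],[1,2],[0,1,2]):
  M=0;v=0
  for i in sel:
    o,d=rs[i];d=d/np.linalg.norm(d);P=np.eye(3)-np.outer(d,d);M=M+P;v=v+P@o
  print(sel,np.linalg.solve(M,v).round(4))
c=cal('wrist');C=np.array([.5727,-.0862]);n=np.array([-.9087,.4174])
# pixel/mm between fingers etc
w=cv2.imread('pics/w1.png');cv2.imwrite('pics/m5.png',cv2.convertScaleAbs(cv2.resize(w[60:260,210:430],(660,600),interpolation=3),alpha=1.6,beta=20))
"
```

```text
[0, 1] [ 0.486  -0.0437  0.0711]
[0, 2] [ 0.4796 -0.045   0.0641]
[1, 2] [ 0.483  -0.0455  0.0651]
[0, 1, 2] [ 0.4825 -0.045   0.0666]
```

View pics/m5.png

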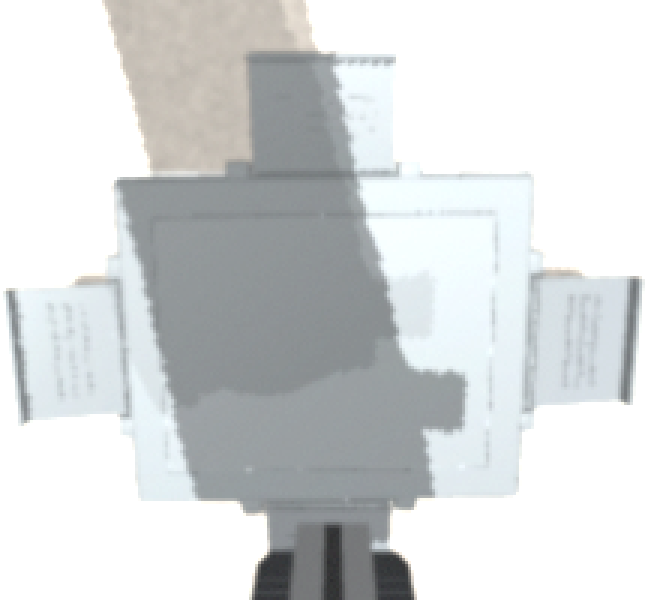

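Tip offset found: all three cameras put the visible fingertips about 25–32 mm above the reported TCP. The flap is only half turned, at about 0.8 rad, which agrees with that. I'll lower further in steps and re-measure from the wrist view.

send_rows:
  deltas:
    - {"gripper": 0,"delta_pos": [0,0,0.003],"yaw": 0}
    - {"gripper": 0,"delta_pos": [0,0,0.006],"yaw": 0}
    - {"gripper": 0,"delta_pos": [0,0,0.009],"yaw": 0}
    - {"gripper": 0,"delta_pos": [0,0,0.012],"yaw": 0}
    - {"gripper": 0,"delta_pos": [0,0,0.014],"yaw": 0}
    - {"gripper": 0,"delta_pos": [0,0,0.014],"yaw": 0}

```text
clock: 6.55
position: [0.4833, -0.0459, 0.0267]
tool_rot: [[-0.909, 0.418, -0.001], [0.418, 0.909, -0.008], [-0.002, -0.008, -1.0]]
wrist_force: [-0.5, 0.2, -0.8]
gripper_width: -0.001
```

```bash
python3 -c "
from h import *
go(.4841,-.0455,.048,155.33)
w=snap('wrist','w3.png')[150:350,220:420]
g=cv2.cvtColor(w,cv2.COLOR_BGR2GRAY)
print('col283-288',g[40:110,66].tolist())
cv2.imwrite('pics/m6.png',cv2.convertScaleAbs(cv2.resize(w,(600,600),interpolation=3),alpha=1.8,beta=25))
"
```

```text
t 6.55 pos [ 0.4833 -0.0459  0.0267] F [-0.5  0.2 -0.8] ang 155.3 j [-41.  12.  45. 119. -10.  53.  75.] delta [-0.0006  0.0005 -0.0213] yaw -0.0
col283-288 [106, 107, 106, 107, 108, 107, 106, 105, 104, 103, 103, 103, 103, 105, 106, 107, 108, 109, 109, 110, 111, 110, 109, 110, 110, 112, 112, 112, 113, 113, 113, 112, 111, 109, 109, 107, 108, 109, 110, 109, 108, 106, 104, 98, 75, 61, 66, 75, 71, 66, 65, 65, 64, 64, 65, 63, 59, 58, 59, 58, 58, 58, 57, 59, 58, 58, 59, 59, 58, 58]
```

View pics/m6.png

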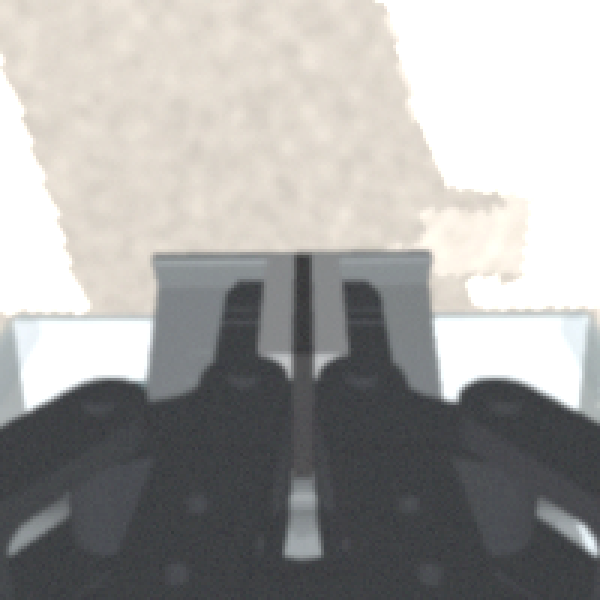

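```bash
python3 -c "
from h import *
c=cal('wrist');C=np.array([.5727,-.0862]);n=np.array([-.9087,.4174])
p=arm.get_state()['position'];print('a_tcp',(p[:2]-C)@n-.0725,p[2])
for z in(.04,.045,.05,.055,.06):
    a,b,m=[onz(c,u,234.6,z) for u in(220+153/3,220+430/3,321)]
    print(z,'w',np.linalg.norm(a-b).round(4),'a',((m[:2]-C)@n-.0725).round(4))
for th in(.22,.3,.4,.5): print(th,40*np.sin(th)+13*np.cos(th),80-40*np.cos(th)+13*np.sin(th))
"
```

```text
a_tcp 0.025453181813690273 0.026946682333102344
0.04 w 0.0586 a 0.0255
0.045 w 0.0568 a 0.0279
0.05 w 0.055 a 0.0303
0.055 w 0.0531 a 0.0327
0.06 w 0.0513 a 0.0351
0.22 21.415851764532643 43.80108712682708
0.3 24.24018262508646 45.628303121573175
0.4 27.55052661438353 48.219998689897054
0.5 30.585594848742964 51.129229526239726
```

send_rows:
  deltas:
    - {"gripper": 0,"delta_pos": [-0.001,0.0005,0.001],"yaw": 0}
    - {"gripper": 0,"delta_pos": [-0.001,0.0005,0.002],"yaw": 0}
    - {"gripper": 0,"delta_pos": [-0.001,0.0005,0.003],"yaw": 0}
    - {"gripper": 0,"delta_pos": [-0.001,0.0005,0.004],"yaw": 0}
    - {"gripper": 0,"delta_pos": [-0.001,0.0005,0.004],"yaw": 0}

```text
clock: 7.02
position: [0.4844, -0.0459, 0.0228]
tool_rot: [[-0.909, 0.418, -0.001], [0.418, 0.908, -0.008], [-0.002, -0.008, -1.0]]
wrist_force: [0.4, 0.2, 0.4]
gripper_width: -0.0
```

send_rows:
  deltas:
    - {"gripper": 0,"delta_pos": [0,0,0.0005],"yaw": 0}
    - {"gripper": 0,"delta_pos": [0,0,0.001],"yaw": 0}
    - {"gripper": 0,"delta_pos": [0,0,0.001],"yaw": 0}

```text
clock: 7.27
position: [0.4844, -0.0459, 0.0217]
tool_rot: [[-0.909, 0.418, -0.001], [0.418, 0.908, -0.008], [-0.002, -0.008, -1.0]]
wrist_force: [-0.1, 0.9, 0.1]
gripper_width: 0.004
```

send_rows:
  deltas:
    - {"gripper": 0,"delta_pos": [0,0,0.0005],"yaw": 0}
    - {"gripper": 0,"delta_pos": [0,0,0.001],"yaw": 0}
    - {"gripper": 0,"delta_pos": [0,0,0.001],"yaw": 0}

```text
clock: 7.52
position: [0.4844, -0.0459, 0.0207]
tool_rot: [[-0.909, 0.418, -0.001], [0.418, 0.908, -0.008], [-0.002, -0.008, -1.0]]
wrist_force: [-0.2, -0.7, 0.2]
gripper_width: 0.001
```

send_rows:
  deltas:
    - {"gripper": 0,"delta_pos": [0,0,0.0005],"yaw": 0}
    - {"gripper": 0,"delta_pos": [0,0,0.001],"yaw": 0}
    - {"gripper": 0,"delta_pos": [0,0,0.001],"yaw": 0}

```text
clock: 7.77
position: [0.4843, -0.0459, 0.0195]
tool_rot: [[-0.909, 0.418, -0.001], [0.418, 0.909, -0.008], [-0.002, -0.008, -1.0]]
wrist_force: [-0.6, -0.7, 0.4]
gripper_width: 0.001
```

send_rows:
  deltas:
    - {"gripper": 0,"delta_pos": [0,0,0.0005],"yaw": 0}
    - {"gripper": 0,"delta_pos": [0,0,0.001],"yaw": 0}
    - {"gripper": 0,"delta_pos": [0,0,0.001],"yaw": 0}

```text
clock: 8.02
position: [0.4842, -0.0459, 0.0184]
tool_rot: [[-0.909, 0.418, -0.001], [0.418, 0.908, -0.008], [-0.002, -0.008, -1.0]]
wrist_force: [0.2, -0.6, -0.0]
gripper_width: -0.001
```

```bash
cat >> h.py <<'E'
def look(f,dx=0):
    w=snap('wrist',f);g=cv2.cvtColor(w,cv2.COLOR_BGR2GRAY)
    for u in(280,284,358,362): print(u,g[205:262,u+dx].tolist())
E
python3 -c "
from h import *
go(.4841,-.0455,.048,155.33);look('w4.png')"
```

```text
t 8.02 pos [ 0.4842 -0.0459  0.0184] F [ 0.2 -0.6 -0. ] ang 155.3 j [-41.  13.  45. 119. -11.  52.  76.] delta [ 0.0002  0.0001 -0.0296] yaw -0.0
280 [104, 105, 106, 106, 106, 107, 107, 107, 106, 108, 107, 107, 107, 108, 109, 109, 110, 109, 109, 108, 107, 106, 107, 108, 110, 109, 110, 109, 108, 106, 105, 105, 106, 108, 108, 108, 108, 102, 80, 61, 62, 72, 71, 68, 67, 67, 68, 68, 67, 67, 65, 59, 56, 55, 55, 55, 55]
284 [104, 105, 107, 107, 108, 109, 109, 111, 110, 109, 109, 110, 110, 111, 113, 113, 113, 113, 114, 112, 111, 109, 108, 107, 108, 109, 110, 109, 108, 108, 104, 104, 105, 106, 108, 110, 112, 105, 83, 61, 62, 72, 71, 68, 67, 67, 67, 67, 67, 67, 64, 59, 56, 56, 54, 56, 55]
358 [109, 108, 107, 107, 108, 109, 109, 110, 110, 111, 111, 111, 110, 109, 108, 108, 110, 112, 113, 112, 112, 110, 107, 105, 105, 105, 106, 106, 107, 108, 108, 109, 112, 118, 119, 114, 105, 82, 62, 63, 72, 70, 67, 67, 68, 67, 67, 67, 67, 65, 59, 55, 54, 54, 55, 55, 55]
362 [108, 110, 109, 109, 107, 106, 107, 109, 110, 111, 111, 111, 110, 110, 109, 109, 109, 110, 112, 114, 116, 119, 116, 111, 109, 111, 120, 125, 124, 124, 120, 121, 123, 122, 121, 120, 112, 93, 73, 68, 71, 70, 69, 68, 69, 68, 70, 73, 74, 74, 68, 64, 63, 61, 57, 58, 59]
```

send_rows:
  deltas:
    - {"gripper": 0,"delta_pos": [0,0,0.0005],"yaw": 0}
    - {"gripper": 0,"delta_pos": [0,0,0.001],"yaw": 0}
    - {"gripper": 0,"delta_pos": [0,0,0.001],"yaw": 0}

```text
clock: 8.32
position: [0.4842, -0.0459, 0.0174]
tool_rot: [[-0.909, 0.418, -0.002], [0.418, 0.909, -0.008], [-0.002, -0.008, -1.0]]
wrist_force: [-0.3, -0.2, -0.7]
gripper_width: 0.001
```

send_rows:
  deltas:
    - {"gripper": 0,"delta_pos": [0,0,0.0005],"yaw": 0}
    - {"gripper": 0,"delta_pos": [0,0,0.001],"yaw": 0}
    - {"gripper": 0,"delta_pos": [0,0,0.001],"yaw": 0}

```text
clock: 8.57
position: [0.4842, -0.046, 0.0163]
tool_rot: [[-0.909, 0.418, -0.002], [0.418, 0.908, -0.008], [-0.002, -0.008, -1.0]]
wrist_force: [-0.6, 0.4, -0.1]
gripper_width: -0.003
```

send_rows:
  deltas:
    - {"gripper": 0,"delta_pos": [0,0,0.0005],"yaw": 0}
    - {"gripper": 0,"delta_pos": [0,0,0.001],"yaw": 0}
    - {"gripper": 0,"delta_pos": [0,0,0.001],"yaw": 0}

```text
clock: 8.82
position: [0.4841, -0.0459, 0.0152]
tool_rot: [[-0.909, 0.418, -0.002], [0.418, 0.909, -0.008], [-0.002, -0.008, -1.0]]
wrist_force: [-0.8, -0.3, 0.1]
gripper_width: -0.001
```

send_rows:
  deltas:
    - {"gripper": 0,"delta_pos": [0,0,0.0005],"yaw": 0}
    - {"gripper": 0,"delta_pos": [0,0,0.001],"yaw": 0}
    - {"gripper": 0,"delta_pos": [0,0,0.001],"yaw": 0}

```text
clock: 9.07
position: [0.4843, -0.046, 0.0142]
tool_rot: [[-0.909, 0.418, -0.001], [0.418, 0.909, -0.009], [-0.002, -0.008, -1.0]]
wrist_force: [1.2, -0.1, 0.9]
gripper_width: 0.0
```

send_rows:
  deltas:
    - {"gripper": 0,"delta_pos": [0,0,0.0004],"yaw": 0}
    - {"gripper": 0,"delta_pos": [0,0,0.0007],"yaw": 0}
    - {"gripper": 0,"delta_pos": [0,0,0.0007],"yaw": 0}

```text
clock: 9.32
position: [0.4847, -0.0461, 0.0137]
tool_rot: [[-0.908, 0.418, -0.001], [0.418, 0.908, -0.009], [-0.003, -0.008, -1.0]]
wrist_force: [0.7, 0.1, 1.5]
gripper_width: 0.002
```

```bash
python3 -c "
from h import *
go(.4841,-.0455,.048,155.33);look('w5.png')"
```

```text
t 9.32 pos [ 0.4847 -0.0461  0.0137] F [0.7 0.1 1.5] ang 155.3 j [-40.  14.  45. 120. -12.  51.  77.] delta [ 0.0007  0.0001 -0.0343] yaw -0.001
280 [102, 103, 104, 105, 107, 107, 108, 108, 108, 109, 109, 109, 108, 108, 108, 109, 110, 110, 110, 111, 110, 109, 108, 108, 108, 107, 109, 110, 111, 110, 108, 106, 105, 104, 105, 106, 107, 108, 109, 109, 109, 108, 102, 80, 60, 62, 70, 71, 67, 68, 67, 68, 68, 68, 68, 66, 61]
284 [104, 105, 106, 106, 107, 107, 108, 109, 109, 110, 110, 109, 109, 109, 111, 111, 112, 112, 112, 113, 113, 112, 110, 109, 107, 107, 107, 108, 110, 109, 109, 108, 107, 105, 106, 107, 108, 109, 111, 112, 112, 112, 105, 82, 61, 63, 70, 70, 68, 68, 68, 68, 67, 67, 68, 66, 62]
358 [110, 109, 109, 107, 107, 107, 107, 108, 110, 110, 111, 111, 111, 112, 111, 110, 109, 109, 111, 112, 113, 113, 111, 110, 109, 107, 107, 106, 107, 106, 106, 107, 108, 109, 111, 118, 121, 118, 113, 111, 110, 103, 81, 61, 64, 70, 70, 68, 68, 68, 68, 67, 68, 68, 66, 62, 56]
362 [106, 108, 109, 109, 108, 107, 107, 107, 109, 109, 111, 112, 111, 112, 111, 109, 108, 108, 109, 110, 112, 114, 113, 113, 110, 105, 105, 107, 113, 118, 116, 114, 113, 116, 122, 122, 116, 113, 111, 110, 111, 110, 88, 65, 64, 71, 69, 68, 67, 67, 68, 68, 68, 69, 68, 66, 57]
```

send_rows:
  deltas:
    - {"gripper": 0,"delta_pos": [0,0,0.0005],"yaw": 0}
    - {"gripper": 0,"delta_pos": [0,0,0.0008],"yaw": 0}
    - {"gripper": 0,"delta_pos": [0,0,0.0008],"yaw": 0}

```text
clock: 9.62
position: [0.485, -0.0463, 0.013]
tool_rot: [[-0.908, 0.418, -0.0], [0.418, 0.908, -0.009], [-0.003, -0.008, -1.0]]
wrist_force: [1.4, -2.2, 3.9]
gripper_width: 0.002
```

send_rows:
  deltas:
    - {"gripper": 0,"delta_pos": [0,0,0.0004],"yaw": 0}
    - {"gripper": 0,"delta_pos": [0,0,0.0008],"yaw": 0}
    - {"gripper": 0,"delta_pos": [0,0,0.0008],"yaw": 0}

```text
clock: 9.87
position: [0.4854, -0.0464, 0.0124]
tool_rot: [[-0.908, 0.418, 0.001], [0.418, 0.908, -0.009], [-0.004, -0.008, -1.0]]
wrist_force: [1.7, -1.4, 5.1]
gripper_width: 0.0
```

send_rows:
  deltas:
    - {"gripper": 0,"delta_pos": [0,0,0.0004],"yaw": 0}
    - {"gripper": 0,"delta_pos": [0,0,0.0008],"yaw": 0}
    - {"gripper": 0,"delta_pos": [0,0,0.001],"yaw": 0}

```text
clock: 10.12
position: [0.4859, -0.0465, 0.0116]
tool_rot: [[-0.908, 0.418, 0.002], [0.418, 0.908, -0.009], [-0.005, -0.008, -1.0]]
wrist_force: [2.5, -2.9, 6.0]
gripper_width: 0.002
```

send_rows:
  deltas:
    - {"gripper": 0,"delta_pos": [0,0,0.0004],"yaw": 0}
    - {"gripper": 0,"delta_pos": [0,0,0.0008],"yaw": 0}
    - {"gripper": 0,"delta_pos": [0,0,0.001],"yaw": 0}

```text
clock: 10.37
position: [0.4866, -0.0468, 0.0109]
tool_rot: [[-0.908, 0.418, 0.003], [0.418, 0.908, -0.009], [-0.006, -0.007, -1.0]]
wrist_force: [2.7, -2.2, 5.8]
gripper_width: -0.001
```

```bash
python3 -c "
from h import *
go(.4841,-.0455,.048,155.33);look('w6.png')
a,b=[cv2.imread('pics/'+f)[200:320,220:420] for f in('w5.png','w6.png')]
cv2.imwrite('pics/m7.png',cv2.convertScaleAbs(cv2.resize(np.hstack([a,b]),(800,240),interpolation=3),alpha=1.8,beta=25))
c=cal('wrist');C=np.array([.5727,-.0862]);n=np.array([-.9087,.4174])
for r in (250,255):
  for z in(.04,.044): print(r,z,((onz(c,284,r,z)[:2]-C)@n-.0725).round(4))
"
```

```text
t 10.37 pos [ 0.4866 -0.0468  0.0109] F [ 2.7 -2.2  5.8] ang 155.3 j [-40.  14.  45. 120. -12.  51.  77.] delta [ 0.0026 -0.0001 -0.0371] yaw -0.001
280 [103, 104, 107, 108, 109, 109, 110, 111, 111, 111, 110, 109, 110, 110, 111, 112, 112, 112, 113, 113, 111, 110, 109, 108, 109, 109, 110, 111, 110, 109, 107, 104, 104, 104, 106, 106, 108, 109, 110, 110, 110, 109, 108, 107, 98, 68, 60, 66, 69, 69, 69, 69, 68, 69, 70, 68, 69]
284 [106, 106, 107, 107, 107, 107, 108, 109, 109, 109, 108, 108, 109, 110, 111, 112, 111, 110, 111, 111, 111, 110, 108, 108, 107, 108, 109, 110, 110, 109, 109, 107, 106, 106, 108, 109, 110, 110, 112, 113, 113, 113, 112, 109, 99, 69, 59, 67, 70, 70, 69, 69, 69, 69, 68, 69, 68]
358 [108, 109, 107, 108, 107, 108, 109, 109, 111, 110, 112, 113, 112, 111, 111, 110, 112, 112, 113, 113, 113, 112, 110, 109, 108, 107, 107, 107, 107, 106, 108, 108, 109, 108, 108, 108, 109, 110, 110, 110, 110, 110, 108, 91, 64, 60, 67, 70, 69, 69, 69, 68, 69, 69, 69, 68, 65]
362 [108, 109, 109, 108, 107, 107, 108, 110, 111, 112, 113, 113, 111, 109, 109, 109, 109, 110, 111, 113, 114, 112, 109, 107, 105, 105, 106, 110, 113, 114, 112, 113, 115, 118, 113, 112, 113, 112, 111, 110, 111, 111, 108, 93, 66, 61, 67, 69, 69, 69, 69, 68, 70, 69, 71, 69, 68]
250 0.04 0.02
250 0.044 0.0222
255 0.04 0.0167
255 0.044 0.019
```

View pics/m7.png

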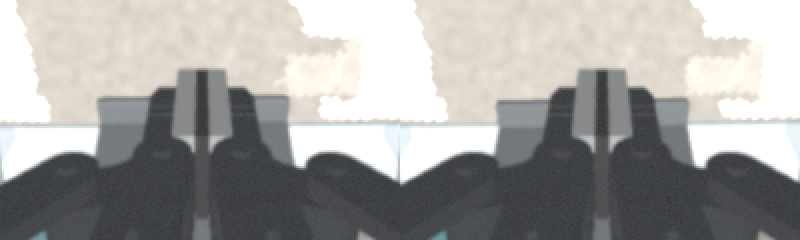

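send_rows:
  deltas:
    - {"gripper": 0,"delta_pos": [0.0005,0,0.0005],"yaw": 0}
    - {"gripper": 0,"delta_pos": [0.0005,0,0.001],"yaw": 0}
    - {"gripper": 0,"delta_pos": [0.0005,0,0.001],"yaw": 0}

```text
clock: 10.67
position: [0.4872, -0.047, 0.0104]
tool_rot: [[-0.908, 0.418, 0.005], [0.418, 0.908, -0.01], [-0.008, -0.007, -1.0]]
wrist_force: [3.5, -1.3, 7.7]
gripper_width: 0.003
```

send_rows:
  deltas:
    - {"gripper": 0,"delta_pos": [0.0005,0,0.0005],"yaw": 0}
    - {"gripper": 0,"delta_pos": [0.0005,0,0.001],"yaw": 0}
    - {"gripper": 0,"delta_pos": [0.0005,0,0.001],"yaw": 0}

```text
clock: 10.92
position: [0.4878, -0.0471, 0.0099]
tool_rot: [[-0.908, 0.419, 0.007], [0.418, 0.908, -0.01], [-0.01, -0.006, -1.0]]
wrist_force: [3.0, -2.7, 7.2]
gripper_width: 0.001
```

send_rows:
  deltas:
    - {"gripper": 0,"delta_pos": [0.001,0,0.0005],"yaw": 0}
    - {"gripper": 0,"delta_pos": [0.001,0,0.001],"yaw": 0}
    - {"gripper": 0,"delta_pos": [0.001,0,0.0012],"yaw": 0}

```text
clock: 11.17
position: [0.4882, -0.0472, 0.0094]
tool_rot: [[-0.908, 0.419, 0.009], [0.419, 0.908, -0.01], [-0.013, -0.006, -1.0]]
wrist_force: [2.9, -3.1, 9.0]
gripper_width: 0.002
```

send_rows:
  deltas:
    - {"gripper": 0,"delta_pos": [0.001,0,0.0005],"yaw": 0}
    - {"gripper": 0,"delta_pos": [0.001,0,0.001],"yaw": 0}
    - {"gripper": 0,"delta_pos": [0.001,0,0.0012],"yaw": 0}

```text
clock: 11.42
position: [0.4888, -0.0474, 0.0089]
tool_rot: [[-0.908, 0.419, 0.012], [0.419, 0.908, -0.011], [-0.015, -0.005, -1.0]]
wrist_force: [2.2, -3.7, 10.2]
gripper_width: -0.001
```

send_rows:
  deltas:
    - {"gripper": 0,"delta_pos": [0.001,0,0.0005],"yaw": 0}
    - {"gripper": 0,"delta_pos": [0.001,0,0.001],"yaw": 0}
    - {"gripper": 0,"delta_pos": [0.001,0,0.0012],"yaw": 0}

```text
clock: 11.67
position: [0.4893, -0.0476, 0.0085]
tool_rot: [[-0.908, 0.42, 0.014], [0.419, 0.908, -0.011], [-0.018, -0.004, -1.0]]
wrist_force: [4.2, -4.8, 10.5]
gripper_width: -0.002
```

send_rows:
  deltas:
    - {"gripper": 0,"delta_pos": [0.001,0,0.0005],"yaw": 0}
    - {"gripper": 0,"delta_pos": [0.001,0,0.001],"yaw": 0}
    - {"gripper": 0,"delta_pos": [0.001,0,0.0012],"yaw": 0}

```text
clock: 11.92
position: [0.4898, -0.0477, 0.0081]
tool_rot: [[-0.907, 0.42, 0.017], [0.42, 0.908, -0.011], [-0.02, -0.003, -1.0]]
wrist_force: [1.8, -3.7, 10.6]
gripper_width: -0.001
```

```bash
python3 -c "
from h import *
go(.4841,-.0455,.048,155.33);look('w7.png')
c=cal('wrist');C=np.array([.5727,-.0862]);n=np.array([-.9087,.4174])
print('body bottom pred',proj(c,[[*(C+n*.065+y*np.array([-.4174,-.9087])),0] for y in(-.08,.08)]))
g=cv2.cvtColor(cv2.imread('pics/w7.png'),cv2.COLOR_BGR2GRAY)
for u in(250,390):print(g[240:280,u].tolist())
"
```

```text
t 11.92 pos [ 0.4898 -0.0477  0.0081] F [ 1.8 -3.7 10.6] ang 155.2 j [-40.  14.  45. 120. -12.  49.  77.] delta [ 0.0053 -0.0005 -0.04  ] yaw -0.003
280 [109, 110, 111, 111, 111, 112, 112, 111, 110, 110, 111, 113, 114, 115, 115, 115, 116, 115, 113, 111, 109, 109, 109, 110, 111, 111, 110, 109, 108, 106, 106, 106, 107, 109, 109, 112, 113, 113, 112, 110, 109, 108, 108, 107, 107, 99, 73, 58, 63, 69, 70, 70, 69, 70, 71, 70, 69]
284 [107, 106, 106, 107, 108, 108, 108, 108, 108, 108, 109, 109, 110, 110, 109, 109, 110, 111, 109, 108, 108, 107, 107, 108, 108, 109, 109, 109, 110, 108, 108, 109, 109, 110, 110, 110, 111, 112, 114, 113, 113, 111, 109, 108, 106, 100, 74, 59, 64, 69, 69, 70, 70, 70, 71, 70, 70]
358 [108, 108, 109, 111, 111, 111, 112, 112, 114, 113, 112, 111, 111, 110, 112, 113, 114, 114, 112, 111, 110, 108, 108, 108, 108, 108, 108, 108, 108, 110, 110, 114, 122, 121, 115, 111, 111, 112, 111, 112, 112, 114, 112, 108, 91, 65, 59, 67, 69, 70, 71, 70, 70, 70, 69, 69, 71]
362 [108, 108, 109, 109, 111, 112, 113, 113, 113, 112, 111, 111, 109, 109, 110, 112, 114, 115, 113, 111, 108, 106, 104, 106, 111, 113, 116, 118, 125, 126, 124, 124, 121, 115, 113, 111, 111, 110, 111, 112, 111, 111, 110, 105, 91, 69, 64, 68, 70, 71, 72, 71, 70, 70, 71, 73, 76]
body bottom pred [[428.52329954 253.7746108 ]
 [213.2073179  253.93951774]]
[108, 110, 110, 109, 108, 109, 109, 109, 110, 109, 110, 110, 109, 106, 106, 106, 107, 108, 105, 101, 103, 119, 133, 137, 138, 139, 138, 139, 138, 138, 138, 138, 137, 137, 135, 125, 96, 55, 24, 22]
[122, 122, 124, 122, 116, 112, 111, 111, 111, 111, 116, 136, 164, 183, 173, 138, 120, 107, 100, 112, 129, 136, 139, 138, 138, 138, 138, 138, 139, 139, 138, 138, 138, 138, 136, 121, 89, 47, 21, 23]
```

```bash
python3 -c "
from h import *
g=cv2.cvtColor(cv2.imread('pics/w7.png'),cv2.COLOR_BGR2GRAY)
for r in(255,257):print(g[r,258:285].tolist(),g[r,350:380].tolist())
c=cal('wrist');C=np.array([.5727,-.0862]);n=np.array([-.9087,.4174])
for r in (250,251):
  for z in(.036,.04,.044): print(r,z,((onz(c,284,r,z)[:2]-C)@n-.0725).round(4), np.linalg.norm(onz(c,270,r+4,z)-onz(c,370,r+4,z)))
p=arm.get_state();print((p['position'][:2]-C)@n-.0725)
w=cv2.imread('pics/w7.png')
cv2.imwrite('pics/m8.png',cv2.convertScaleAbs(np.vstack([cv2.resize(w[200:320,220:420],(800,480),interpolation=3)]),alpha=1.8,beta=25))
"
```

```text
[108, 108, 108, 108, 110, 109, 110, 110, 105, 86, 74, 69, 70, 69, 70, 70, 70, 70, 69, 71, 69, 70, 70, 70, 70, 70, 69] [70, 70, 70, 71, 70, 71, 70, 71, 71, 70, 71, 70, 72, 82, 102, 109, 109, 108, 108, 108, 107, 109, 107, 108, 109, 110, 109, 108, 108, 109]
[107, 108, 109, 109, 110, 111, 111, 111, 107, 90, 75, 70, 70, 70, 71, 70, 70, 71, 70, 70, 70, 70, 69, 70, 71, 70, 70] [70, 70, 69, 70, 70, 70, 70, 70, 70, 69, 70, 70, 70, 81, 101, 106, 107, 107, 107, 106, 106, 105, 104, 104, 104, 104, 104, 105, 105, 105]
250 0.036 0.0166 0.05907626060515736
250 0.04 0.0189 0.05743475592401095
250 0.044 0.0212 0.055793251242864515
251 0.036 0.016 0.059158627382540685
251 0.04 0.0183 0.05751483404179971
251 0.044 0.0206 0.0558710407010587
0.01892393423977312
```

View pics/m8.png

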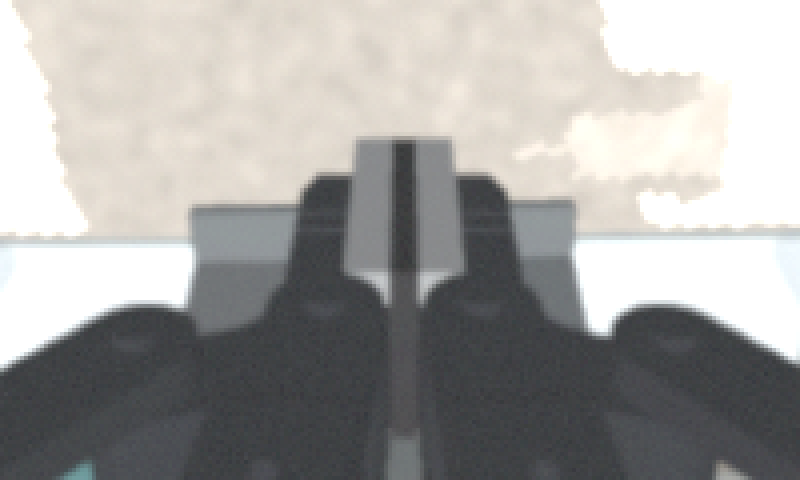

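send_rows:
  deltas:
    - {"gripper": 0,"delta_pos": [-0.0005,0,0.0005],"yaw": 0}
    - {"gripper": 0,"delta_pos": [-0.001,0,0.001],"yaw": 0}
    - {"gripper": 0,"delta_pos": [-0.001,0,0.0013],"yaw": 0}

```text
clock: 12.22
position: [0.491, -0.0483, 0.0072]
tool_rot: [[-0.907, 0.42, 0.017], [0.42, 0.908, -0.011], [-0.02, -0.003, -1.0]]
wrist_force: [0.8, -1.0, 10.4]
gripper_width: -0.001
```

send_rows:
  deltas:
    - {"gripper": 0,"delta_pos": [-0.0005,0,0.0005],"yaw": 0}
    - {"gripper": 0,"delta_pos": [-0.001,0,0.001],"yaw": 0}
    - {"gripper": 0,"delta_pos": [-0.001,0,0.0013],"yaw": 0}

```text
clock: 12.47
position: [0.4923, -0.0489, 0.0063]
tool_rot: [[-0.907, 0.42, 0.018], [0.42, 0.907, -0.011], [-0.021, -0.003, -1.0]]
wrist_force: [0.5, -1.4, 10.5]
gripper_width: -0.005
```

send_rows:
  deltas:
    - {"gripper": 0,"delta_pos": [-0.0005,0,0.0005],"yaw": 0}
    - {"gripper": 0,"delta_pos": [-0.001,0,0.001],"yaw": 0}
    - {"gripper": 0,"delta_pos": [-0.001,0,0.0013],"yaw": 0}

```text
clock: 12.72
position: [0.4944, -0.0497, 0.0058]
tool_rot: [[-0.907, 0.42, 0.02], [0.42, 0.907, -0.011], [-0.023, -0.002, -1.0]]
wrist_force: [1.4, -2.7, 12.2]
gripper_width: 0.001
```

```bash
cat >> h.py <<'E'
def lip(f,sx=1,sy=0,n=None,half=.0725,z=.042,C=np.array([.5727,-.0862]),yaw=155.33):
    # lip tip radial distance from hinge, from the strongest dark step along image columns beside the finger
    y=np.radians(yaw);X=np.array([np.cos(y),np.sin(y)]);Y=np.array([-X[1],X[0]]);N=sx*X+sy*Y
    p=arm.get_state()['position'];c=cal('wrist')
    g=cv2.GaussianBlur(cv2.cvtColor(snap('wrist',f),cv2.COLOR_BGR2GRAY),(3,3),0).astype(int)
    out=[]
    for u in range(276,286):
        col=g[205:275,u];d=col[3:]-col[:-3];out.append(205+1.5+np.argmin(d))
    r=np.median(out);a=(onz(c,281,r,z)[:2]-C)@N-half
    print('row',r,'lip a(mm)',(a*1e3).round(1),'a_tcp',(((p[:2]-C)@N-half)*1e3).round(1))
E
python3 -c "
from h import *
go(.4841,-.0455,.048,155.33);lip('w8.png')"
```

```text
t 12.72 pos [ 0.4944 -0.0497  0.0058] F [ 1.4 -2.7 12.2] ang 155.1 j [-39.  15.  45. 120. -13.  49.  78.] delta [ 0.0101 -0.0006 -0.0424] yaw -0.003
row 251.5 lip a(mm) 15.5 a_tcp 13.9
```

send_rows:
  deltas:
    - {"gripper": 0,"delta_pos": [0,0,-0.002],"yaw": 0}
    - {"gripper": 0,"delta_pos": [0.001,0,-0.006],"yaw": 0}
    - {"gripper": 0,"delta_pos": [0.002,0,-0.01],"yaw": 0}
    - {"gripper": 0,"delta_pos": [0.002,0,-0.01],"yaw": 0}
    - {"gripper": 0,"delta_pos": [0.002,0,-0.01],"yaw": 0}

```text
clock: 13.18
position: [0.492, -0.0484, 0.0157]
tool_rot: [[-0.907, 0.42, 0.019], [0.42, 0.907, -0.011], [-0.022, -0.002, -1.0]]
wrist_force: [0.6, 0.5, 0.1]
gripper_width: -0.001
```

```bash
python3 -c "
from h import *
go(.4841,-.0455,.048,155.33);lip('w9.png');print((arm.get_state()['tool_rot']).round(3))
c=cal('wrist')
n=np.array([-.9087,.4174]);C=np.array([.5727,-.0862])
for z in (.036,.04,.044):print(z,((onz(c,281,0,z)[:2]-C)@n-.0725).round(4))
g=cv2.cvtColor(cv2.imread('pics/w9.png'),cv2.COLOR_BGR2GRAY)
for u in(276,281,284,360):print(u,g[225:285,u].tolist())
"
```

```text
t 13.18 pos [ 0.492  -0.0484  0.0157] F [0.6 0.5 0.1] ang 155.2 j [-40.  14.  45. 120. -12.  50.  76.] delta [ 0.0077 -0.0008 -0.0325] yaw -0.003
row 247.5 lip a(mm) 15.2 a_tcp 16.6
[[-0.907  0.42   0.019]
 [ 0.42   0.908 -0.011]
 [-0.022 -0.002 -1.   ]]
0.036 0.1435
0.04 0.1423
0.044 0.1411
276 [109, 109, 109, 109, 110, 110, 110, 110, 110, 110, 109, 109, 109, 110, 110, 109, 106, 105, 105, 103, 105, 105, 100, 79, 61, 65, 72, 72, 73, 73, 73, 73, 72, 72, 72, 71, 69, 62, 52, 48, 48, 47, 49, 48, 48, 49, 49, 48, 49, 48, 48, 47, 48, 47, 48, 48, 43, 39, 26, 21]
281 [109, 107, 106, 106, 107, 109, 110, 112, 113, 113, 113, 112, 110, 109, 109, 107, 108, 108, 108, 108, 108, 107, 102, 80, 62, 65, 72, 73, 74, 72, 73, 73, 72, 72, 71, 72, 68, 59, 50, 47, 48, 48, 48, 48, 48, 48, 48, 49, 48, 51, 56, 59, 52, 48, 46, 40, 31, 25, 22, 23]
284 [110, 109, 108, 108, 109, 110, 111, 111, 112, 113, 113, 115, 113, 112, 110, 108, 108, 108, 109, 110, 110, 109, 103, 81, 63, 66, 71, 74, 73, 73, 73, 72, 72, 72, 71, 70, 68, 59, 51, 47, 48, 48, 48, 48, 49, 48, 48, 47, 48, 50, 57, 61, 52, 44, 36, 28, 24, 21, 24, 21]
360 [123, 127, 125, 125, 122, 117, 113, 112, 111, 111, 112, 112, 110, 111, 112, 109, 107, 107, 109, 111, 112, 109, 90, 79, 75, 73, 75, 81, 84, 84, 87, 93, 94, 94, 95, 94, 86, 75, 69, 64, 57, 51, 50, 50, 49, 49, 49, 48, 48, 48, 48, 48, 48, 48, 46, 41, 31, 26, 23, 21]
```

Clip 1 (+x) took about 12 N. After release the lip stays at a ≈ 14–15 mm against 21 when resting, and the flap face is vertical, so it has snapped. Next I lift and turn for the +y clip.

```bash
python3 -c "
from h import *
go(.492,-.0484,.1);go(.5262,-.1875,.1,245.33)"
```

```text
t 13.23 pos [ 0.492  -0.0484  0.0156] F [ 0.6  0.8 -0.1] ang 155.2 j [-40.  14.  45. 120. -12.  50.  76.] delta [-0.0018 -0.0002 -0.0844] yaw 0
t 13.23 pos [ 0.492  -0.0484  0.0156] F [ 0.6  0.8 -0.1] ang 155.2 j [-40.  14.  45. 120. -12.  50.  76.] delta [-0.0913 -0.112  -0.0822] yaw -1.574
```

send_rows:
  deltas:
    - {"gripper": 0,"delta_pos": [0,0,-0.04],"yaw": 0}
    - {"gripper": 0,"delta_pos": [0,0,-0.08],"yaw": 0}
    - {"gripper": 0,"delta_pos": [-0.03,-0.04,-0.084],"yaw": -0.12}
    - {"gripper": 0,"delta_pos": [-0.06,-0.08,-0.084],"yaw": -0.24}
    - {"gripper": 0,"delta_pos": [-0.091,-0.112,-0.082],"yaw": -0.36}
    - {"gripper": 0,"delta_pos": [-0.091,-0.112,-0.082],"yaw": -0.48}
    - {"gripper": 0,"delta_pos": [-0.091,-0.112,-0.082],"yaw": -0.6}
    - {"gripper": 0,"delta_pos": [-0.091,-0.112,-0.082],"yaw": -0.72}
    - {"gripper": 0,"delta_pos": [-0.091,-0.112,-0.082],"yaw": -0.84}
    - {"gripper": 0,"delta_pos": [-0.091,-0.112,-0.082],"yaw": -0.96}

```text
clock: 14.07
position: [0.5255, -0.1879, 0.0992]
tool_rot: [[-0.899, -0.438, 0.018], [-0.438, 0.899, -0.011], [-0.011, -0.018, -1.0]]
wrist_force: [0.2, -0.0, -0.5]
gripper_width: -0.003
```

```bash
python3 -c "
from h import *
go(.5262,-.1875,.1,245.33)"
```

```text
t 14.07 pos [ 0.5255 -0.1879  0.0992] F [ 0.2 -0.  -0.5] ang -154.0 j [-23.  15.  44. 107. -11.  62. 141.] delta [-0.0008 -0.     -0.0008] yaw -0.687
```

send_rows:
  deltas:
    - {"gripper": 0,"delta_pos": [0,0,0],"yaw": 0.12}
    - {"gripper": 0,"delta_pos": [0,0,0],"yaw": 0.24}
    - {"gripper": 0,"delta_pos": [0,0,0],"yaw": 0.36}
    - {"gripper": 0,"delta_pos": [0,0,0],"yaw": 0.48}
    - {"gripper": 0,"delta_pos": [0,0,0],"yaw": 0.6}
    - {"gripper": 0,"delta_pos": [0,0,0],"yaw": 0.72}
    - {"gripper": 0,"delta_pos": [0,0,0],"yaw": 0.84}
    - {"gripper": 0,"delta_pos": [0,0,0],"yaw": 0.96}
    - {"gripper": 0,"delta_pos": [0,0,0],"yaw": 1.08}
    - {"gripper": 0,"delta_pos": [0,0,0],"yaw": 1.2}

```text
clock: 14.9
position: [0.5253, -0.1876, 0.0989]
tool_rot: [[-0.73, 0.683, 0.017], [0.683, 0.73, -0.011], [-0.02, 0.004, -1.0]]
wrist_force: [0.7, 0.7, 1.1]
gripper_width: 0.001
```

send_rows:
  deltas:
    - {"gripper": 0,"delta_pos": [0,0,0],"yaw": 0.12}
    - {"gripper": 0,"delta_pos": [0,0,0],"yaw": 0.24}
    - {"gripper": 0,"delta_pos": [0,0,0],"yaw": 0.36}
    - {"gripper": 0,"delta_pos": [0,0,0],"yaw": 0.48}
    - {"gripper": 0,"delta_pos": [0,0,0],"yaw": 0.6}
    - {"gripper": 0,"delta_pos": [0,0,0],"yaw": 0.72}
    - {"gripper": 0,"delta_pos": [0,0,0],"yaw": 0.84}
    - {"gripper": 0,"delta_pos": [0,0,0],"yaw": 0.96}
    - {"gripper": 0,"delta_pos": [0,0,0],"yaw": 1.08}
    - {"gripper": 0,"delta_pos": [0,0,0],"yaw": 1.25}

```text
clock: 15.73
position: [0.5251, -0.1873, 0.0986]
tool_rot: [[0.382, 0.924, 0.017], [0.924, -0.382, -0.011], [-0.003, 0.02, -1.0]]
wrist_force: [0.3, 0.1, 0.2]
gripper_width: -0.003
```

```bash
python3 -c "
from h import *
go(.5262,-.1875,.05,65.33)
a=cv2.imread('pics/s0.png');b=snap('scene','s4.png')
A,B=[cv2.cvtColor(i,cv2.COLOR_BGR2GRAY) for i in(a,b)]
# track lower corner of body, near clips
for name,(x,y) in dict(front=(268,240),clipR=(298,232),clipL=(238,235),jig=(318,287)).items():
  T=A[y-12:y+12,x-14:x+14];S=B[y-20:y+20,x-22:x+22];r=cv2.matchTemplate(S,T,cv2.TM_CCOEFF_NORMED);_,m,_,l=cv2.minMaxLoc(r)
  i,j=l[0],l[1];sub=lambda l_,c_,r_:(l_-r_)/(2*(l_-2*c_+r_)) if l_-2*c_+r_ else 0
  dx=sub(r[j,i-1],r[j,i],r[j,i+1]) if 0<i<r.shape[1]-1 else 0;dy=sub(r[j-1,i],r[j,i],r[j+1,i]) if 0<j<r.shape[0]-1 else 0
  print(name,round(m,2),round(i-8+dx,2),round(j-8+dy,2))
"
```

```text
t 15.73 pos [ 0.5251 -0.1873  0.0986] F [0.3 0.1 0.2] ang 67.5 j [-43.  27.  73. 108. -28.  66.  18.] delta [0.0004 0.0002 0.0486] yaw 0.038
front 0.99 0.02 -0.01
clipR 1.0 0.05 0.04
clipL 0.89 0.19 0.03
jig 1.0 -0.0 -0.02
```

send_rows:
  deltas:
    - {"gripper": 0,"delta_pos": [0,0,0.01],"yaw": 0.038}
    - {"gripper": 0,"delta_pos": [0,0,0.02],"yaw": 0.038}
    - {"gripper": 0,"delta_pos": [0,0,0.028],"yaw": 0.038}
    - {"gripper": 0,"delta_pos": [0,0,0.036],"yaw": 0.038}
    - {"gripper": 0,"delta_pos": [0,0,0.044],"yaw": 0.038}
    - {"gripper": 0,"delta_pos": [0,0,0.052],"yaw": 0.038}
    - {"gripper": 0,"delta_pos": [0,0,0.06],"yaw": 0.038}
    - {"gripper": 0,"delta_pos": [0,0,0.068],"yaw": 0.038}
    - {"gripper": 0,"delta_pos": [0,0,0.072],"yaw": 0.038}
    - {"gripper": 0,"delta_pos": [0,0,0.072],"yaw": 0.038}

```text
clock: 16.62
position: [0.5257, -0.1876, 0.0253]
tool_rot: [[0.425, 0.905, 0.015], [0.905, -0.425, -0.01], [-0.003, 0.018, -1.0]]
wrist_force: [0.3, -0.7, 0.1]
gripper_width: -0.001
```

```bash
python3 -c "
from h import *
go(.5262,-.1875,.02,65.33)"
```

```text
t 16.62 pos [ 0.5257 -0.1876  0.0253] F [ 0.3 -0.7  0.1] ang 64.8 j [-38.  32.  67. 111. -34.  59.  19.] delta [0.0003 0.0003 0.0054] yaw -0.008
```

send_rows:
  deltas:
    - {"gripper": 0,"delta_pos": [0,0,0.002],"yaw": 0}
    - {"gripper": 0,"delta_pos": [0,0,0.004],"yaw": 0}
    - {"gripper": 0,"delta_pos": [0,0,0.006],"yaw": 0}
    - {"gripper": 0,"delta_pos": [0,0,0.006],"yaw": 0}

```text
clock: 16.95
position: [0.5258, -0.1876, 0.0192]
tool_rot: [[0.425, 0.905, 0.015], [0.905, -0.425, -0.01], [-0.003, 0.018, -1.0]]
wrist_force: [0.0, -0.2, -0.2]
gripper_width: 0.0
```

send_rows:
  deltas:
    - {"gripper": 0,"delta_pos": [0,0,0.0005],"yaw": 0}
    - {"gripper": 0,"delta_pos": [0,0,0.001],"yaw": 0}
    - {"gripper": 0,"delta_pos": [0,0,0.001],"yaw": 0}

```text
clock: 17.2
position: [0.5259, -0.1876, 0.0182]
tool_rot: [[0.425, 0.905, 0.015], [0.905, -0.425, -0.01], [-0.003, 0.018, -1.0]]
wrist_force: [-0.1, 0.2, 0.5]
gripper_width: 0.003
```

send_rows:
  deltas:
    - {"gripper": 0,"delta_pos": [0,0,0.0005],"yaw": 0}
    - {"gripper": 0,"delta_pos": [0,0,0.001],"yaw": 0}
    - {"gripper": 0,"delta_pos": [0,0,0.001],"yaw": 0}

```text
clock: 17.45
position: [0.5259, -0.1875, 0.0172]
tool_rot: [[0.425, 0.905, 0.015], [0.905, -0.425, -0.01], [-0.003, 0.018, -1.0]]
wrist_force: [0.2, -0.7, 0.1]
gripper_width: 0.004
```

send_rows:
  deltas:
    - {"gripper": 0,"delta_pos": [0,0,0.0005],"yaw": 0}
    - {"gripper": 0,"delta_pos": [0,0,0.001],"yaw": 0}
    - {"gripper": 0,"delta_pos": [0,0,0.001],"yaw": 0}

```text
clock: 17.7
position: [0.5258, -0.1876, 0.0161]
tool_rot: [[0.425, 0.905, 0.015], [0.905, -0.425, -0.01], [-0.003, 0.018, -1.0]]
wrist_force: [0.3, -0.1, 1.1]
gripper_width: -0.002
```

send_rows:
  deltas:
    - {"gripper": 0,"delta_pos": [0,0,0.0005],"yaw": 0}
    - {"gripper": 0,"delta_pos": [0,0,0.001],"yaw": 0}
    - {"gripper": 0,"delta_pos": [0,0,0.001],"yaw": 0}

```text
clock: 17.95
position: [0.5258, -0.1878, 0.015]
tool_rot: [[0.425, 0.905, 0.015], [0.905, -0.425, -0.011], [-0.003, 0.018, -1.0]]
wrist_force: [0.2, -0.5, 0.4]
gripper_width: 0.004
```

send_rows:
  deltas:
    - {"gripper": 0,"delta_pos": [0,0,0.0005],"yaw": 0}
    - {"gripper": 0,"delta_pos": [0,0,0.001],"yaw": 0}
    - {"gripper": 0,"delta_pos": [0,0,0.001],"yaw": 0}

```text
clock: 18.2
position: [0.526, -0.1877, 0.0141]
tool_rot: [[0.425, 0.905, 0.015], [0.905, -0.425, -0.011], [-0.003, 0.018, -1.0]]
wrist_force: [-0.1, -0.7, 2.7]
gripper_width: 0.001
```

send_rows:
  deltas:
    - {"gripper": 0,"delta_pos": [0,0,0.0005],"yaw": 0}
    - {"gripper": 0,"delta_pos": [0.0003,0,0.001],"yaw": 0}
    - {"gripper": 0,"delta_pos": [0.0003,0,0.001],"yaw": 0}

```text
clock: 18.45
position: [0.5263, -0.1874, 0.0131]
tool_rot: [[0.425, 0.905, 0.015], [0.905, -0.425, -0.01], [-0.003, 0.018, -1.0]]
wrist_force: [-0.1, 0.1, 4.2]
gripper_width: -0.002
```

send_rows:
  deltas:
    - {"gripper": 0,"delta_pos": [0.0005,0,0.0005],"yaw": 0}
    - {"gripper": 0,"delta_pos": [0.001,0,0.001],"yaw": 0}
    - {"gripper": 0,"delta_pos": [0.001,0,0.0012],"yaw": 0}

```text
clock: 18.7
position: [0.5267, -0.1867, 0.0121]
tool_rot: [[0.425, 0.905, 0.016], [0.905, -0.425, -0.011], [-0.003, 0.019, -1.0]]
wrist_force: [-1.1, -0.5, 6.0]
gripper_width: 0.001
```

send_rows:
  deltas:
    - {"gripper": 0,"delta_pos": [0.0005,0,0.0005],"yaw": 0}
    - {"gripper": 0,"delta_pos": [0.001,0,0.001],"yaw": 0}
    - {"gripper": 0,"delta_pos": [0.001,0,0.0012],"yaw": 0}

```text
clock: 18.95
position: [0.5273, -0.1859, 0.011]
tool_rot: [[0.425, 0.905, 0.016], [0.905, -0.425, -0.011], [-0.003, 0.019, -1.0]]
wrist_force: [-1.6, -0.7, 7.7]
gripper_width: -0.002
```

send_rows:
  deltas:
    - {"gripper": 0,"delta_pos": [0.0005,0,0.0005],"yaw": 0}
    - {"gripper": 0,"delta_pos": [0.001,0,0.001],"yaw": 0}
    - {"gripper": 0,"delta_pos": [0.001,0,0.0012],"yaw": 0}

```text
clock: 19.2
position: [0.528, -0.1847, 0.01]
tool_rot: [[0.425, 0.905, 0.016], [0.905, -0.425, -0.01], [-0.002, 0.019, -1.0]]
wrist_force: [-0.7, 2.1, 7.7]
gripper_width: -0.003
```

send_rows:
  deltas:
    - {"gripper": 0,"delta_pos": [0.0005,0,0.0005],"yaw": 0}
    - {"gripper": 0,"delta_pos": [0.001,0,0.001],"yaw": 0}
    - {"gripper": 0,"delta_pos": [0.001,0,0.0013],"yaw": 0}

```text
clock: 19.45
position: [0.5291, -0.183, 0.009]
tool_rot: [[0.424, 0.905, 0.017], [0.906, -0.424, -0.009], [-0.001, 0.019, -1.0]]
wrist_force: [-1.9, 3.4, 10.6]
gripper_width: -0.002
```

send_rows:
  deltas:
    - {"gripper": 0,"delta_pos": [0.0005,0,0.0005],"yaw": 0}
    - {"gripper": 0,"delta_pos": [0.001,0,0.001],"yaw": 0}
    - {"gripper": 0,"delta_pos": [0.001,0,0.0013],"yaw": 0}

```text
clock: 19.7
position: [0.5302, -0.1818, 0.0084]
tool_rot: [[0.424, 0.906, 0.018], [0.906, -0.424, -0.009], [-0.0, 0.02, -1.0]]
wrist_force: [-1.9, 2.6, 13.9]
gripper_width: 0.002
```

send_rows:
  deltas:
    - {"gripper": 0,"delta_pos": [0.0005,0,0.0005],"yaw": 0}
    - {"gripper": 0,"delta_pos": [0.001,0,0.001],"yaw": 0}
    - {"gripper": 0,"delta_pos": [0.001,0,0.0013],"yaw": 0}

```text
clock: 19.95
position: [0.5308, -0.1817, 0.0079]
tool_rot: [[0.424, 0.905, 0.018], [0.905, -0.424, -0.009], [-0.0, 0.02, -1.0]]
wrist_force: [-3.8, -0.2, 16.1]
gripper_width: -0.002
```

send_rows:
  deltas:
    - {"gripper": 0,"delta_pos": [0,0,-0.003],"yaw": 0}
    - {"gripper": 0,"delta_pos": [0,0,-0.009],"yaw": 0}
    - {"gripper": 0,"delta_pos": [-0.004,0,-0.012],"yaw": 0}
    - {"gripper": 0,"delta_pos": [-0.01,0,-0.012],"yaw": 0}
    - {"gripper": 0,"delta_pos": [-0.01,0,-0.012],"yaw": 0}
    - {"gripper": 0,"delta_pos": [-0.01,0,-0.009],"yaw": 0}
    - {"gripper": 0,"delta_pos": [-0.01,0,-0.006],"yaw": 0}
    - {"gripper": 0,"delta_pos": [-0.01,0,-0.005],"yaw": 0}

```text
clock: 20.62
position: [0.5261, -0.1903, 0.012]
tool_rot: [[0.424, 0.905, 0.018], [0.906, -0.424, -0.009], [-0.0, 0.02, -1.0]]
wrist_force: [-0.9, 0.6, 0.0]
gripper_width: 0.006
```

send_rows:
  deltas:
    - {"gripper": 0,"delta_pos": [0,0,0.001],"yaw": 0}
    - {"gripper": 0,"delta_pos": [0,0,0.002],"yaw": 0}
    - {"gripper": 0,"delta_pos": [0,0,0.002],"yaw": 0}

```text
clock: 20.87
position: [0.526, -0.1902, 0.0097]
tool_rot: [[0.424, 0.905, 0.017], [0.906, -0.424, -0.009], [-0.001, 0.019, -1.0]]
wrist_force: [-0.4, 0.0, -0.3]
gripper_width: 0.0
```

send_rows:
  deltas:
    - {"gripper": 0,"delta_pos": [0,0,0.001],"yaw": 0}
    - {"gripper": 0,"delta_pos": [0,0,0.002],"yaw": 0}
    - {"gripper": 0,"delta_pos": [0,0,0.002],"yaw": 0}

```text
clock: 21.12
position: [0.5259, -0.1902, 0.0075]
tool_rot: [[0.424, 0.905, 0.017], [0.906, -0.424, -0.009], [-0.001, 0.019, -1.0]]
wrist_force: [0.0, -0.1, 0.6]
gripper_width: 0.0
```

send_rows:
  deltas:
    - {"gripper": 0,"delta_pos": [0,0,-0.008],"yaw": 0}
    - {"gripper": 0,"delta_pos": [0,0,-0.012],"yaw": 0}
    - {"gripper": 0,"delta_pos": [0.0035,0,-0.012],"yaw": 0}
    - {"gripper": 0,"delta_pos": [0.0035,0,-0.009],"yaw": 0}
    - {"gripper": 0,"delta_pos": [0.0035,0,-0.006],"yaw": 0}
    - {"gripper": 0,"delta_pos": [0.0035,0,-0.005],"yaw": 0}
    - {"gripper": 0,"delta_pos": [0.0035,0,-0.004],"yaw": 0}
    - {"gripper": 0,"delta_pos": [0.0035,0,-0.004],"yaw": 0}

```text
clock: 21.78
position: [0.527, -0.187, 0.0111]
tool_rot: [[0.424, 0.905, 0.016], [0.906, -0.424, -0.009], [-0.001, 0.018, -1.0]]
wrist_force: [-0.0, -0.6, -0.4]
gripper_width: 0.001
```

```bash
python3 -c "
from h import *
go(.526,-.189,.13)"
```

```text
t 21.78 pos [ 0.527  -0.187   0.0111] F [-0.  -0.6 -0.4] ang 64.9 j [-36.  33.  65. 111. -36.  58.  20.] delta [-0.0024  0.0021 -0.1189] yaw 0
```

Clip 2 (+y) is home: the probe at the same spot now reads 0 N, where it had read 7.7 N. Next is −y.

send_rows:
  deltas:
    - {"gripper": 0,"delta_pos": [-0.002,0,-0.04],"yaw": 0}
    - {"gripper": 0,"delta_pos": [0,0,-0.08],"yaw": 0}
    - {"gripper": 0,"delta_pos": [0.03,0,-0.095],"yaw": 0}
    - {"gripper": 0,"delta_pos": [0.07,0,-0.095],"yaw": 0}
    - {"gripper": 0,"delta_pos": [0.11,0,-0.095],"yaw": 0}
    - {"gripper": 0,"delta_pos": [0.15,0,-0.095],"yaw": 0}
    - {"gripper": 0,"delta_pos": [0.19,-0.001,-0.09],"yaw": 0}
    - {"gripper": 0,"delta_pos": [0.222,-0.002,-0.09],"yaw": 0}
    - {"gripper": 0,"delta_pos": [0.222,-0.002,-0.09],"yaw": 0}
    - {"gripper": 0,"delta_pos": [0.222,-0.002,-0.09],"yaw": 0}

```text
clock: 22.62
position: [0.6184, 0.0178, 0.1003]
tool_rot: [[0.421, 0.907, 0.016], [0.907, -0.42, -0.009], [-0.002, 0.018, -1.0]]
wrist_force: [0.1, 0.1, -0.3]
gripper_width: 0.0
```

```bash
python3 -c "
from h import *
go(.6192,.0151,.026,65.33)"
```

```text
t 22.62 pos [0.6184 0.0178 0.1003] F [ 0.1  0.1 -0.3] ang 65.1 j [-56.  35.  69.  99. -34.  70.  -3.] delta [-0.002   0.0006  0.0743] yaw -0.003
```

send_rows:
  deltas:
    - {"gripper": 0,"delta_pos": [-0.002,0.0005,0.01],"yaw": 0}
    - {"gripper": 0,"delta_pos": [-0.002,0.0005,0.02],"yaw": 0}
    - {"gripper": 0,"delta_pos": [-0.002,0.0005,0.028],"yaw": 0}
    - {"gripper": 0,"delta_pos": [-0.002,0.0005,0.036],"yaw": 0}
    - {"gripper": 0,"delta_pos": [-0.002,0.0005,0.044],"yaw": 0}
    - {"gripper": 0,"delta_pos": [-0.002,0.0005,0.052],"yaw": 0}
    - {"gripper": 0,"delta_pos": [-0.002,0.0005,0.06],"yaw": 0}
    - {"gripper": 0,"delta_pos": [-0.002,0.0005,0.068],"yaw": 0}
    - {"gripper": 0,"delta_pos": [-0.002,0.0005,0.074],"yaw": 0}
    - {"gripper": 0,"delta_pos": [-0.002,0.0005,0.074],"yaw": 0}

```text
clock: 23.45
position: [0.6184, 0.0153, 0.0249]
tool_rot: [[0.42, 0.907, 0.014], [0.907, -0.42, -0.01], [-0.003, 0.017, -1.0]]
wrist_force: [0.7, 0.4, -0.2]
gripper_width: -0.001
```

send_rows:
  deltas:
    - {"gripper": 0,"delta_pos": [0,0,0.002],"yaw": 0}
    - {"gripper": 0,"delta_pos": [0,0,0.004],"yaw": 0}
    - {"gripper": 0,"delta_pos": [0,0,0.006],"yaw": 0}
    - {"gripper": 0,"delta_pos": [0,0,0.006],"yaw": 0}

```text
clock: 23.78
position: [0.6184, 0.0152, 0.0187]
tool_rot: [[0.42, 0.907, 0.014], [0.907, -0.42, -0.01], [-0.003, 0.017, -1.0]]
wrist_force: [0.2, -0.0, 0.5]
gripper_width: 0.004
```

```bash
python3 -c "
from h import *
go(.6192,.0151,.018,65.33)"
```

```text
t 23.78 pos [0.6184 0.0152 0.0187] F [ 0.2 -0.   0.5] ang 65.1 j [-52.  40.  63. 102. -39.  63.   0.] delta [0.0002 0.0007 0.0007] yaw -0.003
```

send_rows:
  deltas:
    - {"gripper": 0,"delta_pos": [0,0,0.0005],"yaw": 0}
    - {"gripper": 0,"delta_pos": [0,0,0.001],"yaw": 0}
    - {"gripper": 0,"delta_pos": [0,0,0.001],"yaw": 0}

```text
clock: 24.03
position: [0.6185, 0.0153, 0.0177]
tool_rot: [[0.42, 0.907, 0.014], [0.907, -0.42, -0.01], [-0.003, 0.017, -1.0]]
wrist_force: [-0.0, 0.6, 1.1]
gripper_width: -0.002
```

send_rows:
  deltas:
    - {"gripper": 0,"delta_pos": [0,0,0.0005],"yaw": 0}
    - {"gripper": 0,"delta_pos": [0,0,0.001],"yaw": 0}
    - {"gripper": 0,"delta_pos": [0,0,0.001],"yaw": 0}

```text
clock: 24.28
position: [0.6185, 0.0153, 0.0167]
tool_rot: [[0.42, 0.907, 0.014], [0.907, -0.42, -0.01], [-0.003, 0.017, -1.0]]
wrist_force: [-0.4, 0.7, -0.5]
gripper_width: 0.001
```

send_rows:
  deltas:
    - {"gripper": 0,"delta_pos": [0,0,0.0005],"yaw": 0}
    - {"gripper": 0,"delta_pos": [0,0,0.001],"yaw": 0}
    - {"gripper": 0,"delta_pos": [0,0,0.001],"yaw": 0}

```text
clock: 24.53
position: [0.6185, 0.0153, 0.0156]
tool_rot: [[0.42, 0.907, 0.014], [0.907, -0.42, -0.01], [-0.003, 0.017, -1.0]]
wrist_force: [0.3, 0.1, -0.4]
gripper_width: 0.002
```

send_rows:
  deltas:
    - {"gripper": 0,"delta_pos": [0,0,0.0005],"yaw": 0}
    - {"gripper": 0,"delta_pos": [0,0,0.001],"yaw": 0}
    - {"gripper": 0,"delta_pos": [0,0,0.001],"yaw": 0}

```text
clock: 24.78
position: [0.6185, 0.0152, 0.0145]
tool_rot: [[0.42, 0.907, 0.014], [0.907, -0.42, -0.01], [-0.003, 0.016, -1.0]]
wrist_force: [-0.6, 1.0, 0.0]
gripper_width: 0.003
```

send_rows:
  deltas:
    - {"gripper": 0,"delta_pos": [0,0,0.0005],"yaw": 0}
    - {"gripper": 0,"delta_pos": [0,0,0.001],"yaw": 0}
    - {"gripper": 0,"delta_pos": [0,0,0.001],"yaw": 0}

```text
clock: 25.03
position: [0.6184, 0.0148, 0.0135]
tool_rot: [[0.421, 0.907, 0.014], [0.907, -0.42, -0.01], [-0.003, 0.017, -1.0]]
wrist_force: [-0.6, -1.3, 2.6]
gripper_width: 0.001
```

Contact at about 0.014. Now press down and inward (−tool x here).

send_rows:
  deltas:
    - {"gripper": 0,"delta_pos": [-0.0003,0,0.0005],"yaw": 0}
    - {"gripper": 0,"delta_pos": [-0.0005,0,0.001],"yaw": 0}
    - {"gripper": 0,"delta_pos": [-0.0005,0,0.001],"yaw": 0}

```text
clock: 25.28
position: [0.6182, 0.014, 0.0126]
tool_rot: [[0.421, 0.907, 0.014], [0.907, -0.421, -0.01], [-0.004, 0.017, -1.0]]
wrist_force: [-1.8, -1.0, 3.9]
gripper_width: 0.001
```

send_rows:
  deltas:
    - {"gripper": 0,"delta_pos": [-0.0005,0,0.0005],"yaw": 0}
    - {"gripper": 0,"delta_pos": [-0.001,0,0.001],"yaw": 0}
    - {"gripper": 0,"delta_pos": [-0.001,0,0.0012],"yaw": 0}

```text
clock: 25.53
position: [0.6179, 0.013, 0.0115]
tool_rot: [[0.421, 0.907, 0.014], [0.907, -0.421, -0.01], [-0.003, 0.017, -1.0]]
wrist_force: [-1.2, -0.8, 5.9]
gripper_width: 0.001
```

send_rows:
  deltas:
    - {"gripper": 0,"delta_pos": [-0.0005,0,0.0005],"yaw": 0}
    - {"gripper": 0,"delta_pos": [-0.001,0,0.001],"yaw": 0}
    - {"gripper": 0,"delta_pos": [-0.001,0,0.0012],"yaw": 0}

```text
clock: 25.78
position: [0.6178, 0.0125, 0.0107]
tool_rot: [[0.421, 0.907, 0.015], [0.907, -0.42, -0.009], [-0.002, 0.017, -1.0]]
wrist_force: [-1.7, -0.3, 7.0]
gripper_width: 0.001
```

send_rows:
  deltas:
    - {"gripper": 0,"delta_pos": [-0.0005,0,0.0005],"yaw": 0}
    - {"gripper": 0,"delta_pos": [-0.001,0,0.001],"yaw": 0}
    - {"gripper": 0,"delta_pos": [-0.001,0,0.0012],"yaw": 0}

```text
clock: 26.03
position: [0.6179, 0.0121, 0.01]
tool_rot: [[0.42, 0.907, 0.015], [0.907, -0.42, -0.009], [-0.001, 0.017, -1.0]]
wrist_force: [-2.4, 0.2, 8.7]
gripper_width: 0.005
```

send_rows:
  deltas:
    - {"gripper": 0,"delta_pos": [-0.0005,0,0.0005],"yaw": 0}
    - {"gripper": 0,"delta_pos": [-0.001,0,0.001],"yaw": 0}
    - {"gripper": 0,"delta_pos": [-0.001,0,0.0012],"yaw": 0}

```text
clock: 26.28
position: [0.6179, 0.0118, 0.0094]
tool_rot: [[0.42, 0.907, 0.016], [0.908, -0.42, -0.008], [-0.0, 0.018, -1.0]]
wrist_force: [-3.0, 0.9, 10.9]
gripper_width: 0.002
```

send_rows:
  deltas:
    - {"gripper": 0,"delta_pos": [-0.0005,0,0.0005],"yaw": 0}
    - {"gripper": 0,"delta_pos": [-0.001,0,0.001],"yaw": 0}
    - {"gripper": 0,"delta_pos": [-0.001,0,0.0012],"yaw": 0}

```text
clock: 26.53
position: [0.6179, 0.0114, 0.0089]
tool_rot: [[0.42, 0.908, 0.017], [0.908, -0.419, -0.006], [0.001, 0.018, -1.0]]
wrist_force: [-2.5, 0.7, 10.4]
gripper_width: -0.003
```

```bash
python3 -c "
from h import *
go(.6192,.0151,.018,65.33);lip('w10.png',0,-1,half=.0875)"
```

```text
t 26.53 pos [0.6179 0.0114 0.0089] F [-2.5  0.7 10.4] ang 65.2 j [-51.  40.  63. 103. -40.  62.   1.] delta [ 0.0039 -0.0002 -0.0091] yaw -0.002
row 250.5 lip a(mm) 20.1 a_tcp 20.1
```

send_rows:
  deltas:
    - {"gripper": 0,"delta_pos": [-0.0005,0,0.0005],"yaw": 0}
    - {"gripper": 0,"delta_pos": [-0.001,0,0.001],"yaw": 0}
    - {"gripper": 0,"delta_pos": [-0.0015,0,0.0012],"yaw": 0}

```text
clock: 26.83
position: [0.6178, 0.0108, 0.0083]
tool_rot: [[0.419, 0.908, 0.017], [0.908, -0.419, -0.005], [0.003, 0.018, -1.0]]
wrist_force: [-4.1, 1.7, 10.5]
gripper_width: 0.001
```

send_rows:
  deltas:
    - {"gripper": 0,"delta_pos": [-0.0005,0,0.0005],"yaw": 0}
    - {"gripper": 0,"delta_pos": [-0.001,0,0.001],"yaw": 0}
    - {"gripper": 0,"delta_pos": [-0.0015,0,0.0012],"yaw": 0}

```text
clock: 27.08
position: [0.6176, 0.0103, 0.0078]
tool_rot: [[0.418, 0.908, 0.018], [0.908, -0.418, -0.004], [0.004, 0.018, -1.0]]
wrist_force: [-3.4, 2.1, 12.1]
gripper_width: -0.004
```

```bash
python3 -c "
from h import *
go(.6192,.0151,.018,65.33);lip('w11.png',0,-1,half=.0875)"
```

```text
t 27.08 pos [0.6176 0.0103 0.0078] F [-3.4  2.1 12.1] ang 65.3 j [-51.  40.  63. 103. -40.  61.   2.] delta [ 0.0051 -0.0004 -0.0101] yaw -0.001
row 250.5 lip a(mm) 19.4 a_tcp 19.0
```

send_rows:
  deltas:
    - {"gripper": 0,"delta_pos": [-0.0005,-0.0003,0.0005],"yaw": 0}
    - {"gripper": 0,"delta_pos": [-0.001,-0.0005,0.001],"yaw": 0}
    - {"gripper": 0,"delta_pos": [-0.0015,-0.0005,0.0013],"yaw": 0}

```text
clock: 27.38
position: [0.6173, 0.0098, 0.0074]
tool_rot: [[0.418, 0.908, 0.019], [0.908, -0.418, -0.002], [0.006, 0.019, -1.0]]
wrist_force: [-2.7, 0.6, 10.6]
gripper_width: -0.003
```

send_rows:
  deltas:
    - {"gripper": 0,"delta_pos": [-0.0005,-0.0003,0.0005],"yaw": 0}
    - {"gripper": 0,"delta_pos": [-0.001,-0.0005,0.001],"yaw": 0}
    - {"gripper": 0,"delta_pos": [-0.0015,-0.0005,0.0013],"yaw": 0}

```text
clock: 27.63
position: [0.6171, 0.0092, 0.007]
tool_rot: [[0.417, 0.908, 0.021], [0.909, -0.417, -0.001], [0.007, 0.019, -1.0]]
wrist_force: [-2.8, 0.1, 12.1]
gripper_width: -0.001
```

```bash
python3 -c "
from h import *
go(.6192,.0151,.018,65.33);lip('w12.png',0,-1,half=.0875)"
```

```text
t 27.63 pos [0.6171 0.0092 0.007 ] F [-2.8  0.1 12.1] ang 65.3 j [-51.  40.  63. 103. -40.  61.   2.] delta [ 0.0063 -0.0003 -0.011 ] yaw -0.0
row 251.5 lip a(mm) 17.8 a_tcp 17.7
```

send_rows:
  deltas:
    - {"gripper": 0,"delta_pos": [-0.0005,0,0.0005],"yaw": 0}
    - {"gripper": 0,"delta_pos": [-0.001,0,0.001],"yaw": 0}
    - {"gripper": 0,"delta_pos": [-0.0015,0,0.0013],"yaw": 0}

```text
clock: 27.93
position: [0.6168, 0.0078, 0.0065]
tool_rot: [[0.417, 0.909, 0.021], [0.909, -0.417, -0.001], [0.008, 0.02, -1.0]]
wrist_force: [-3.6, -0.4, 13.8]
gripper_width: 0.001
```

send_rows:
  deltas:
    - {"gripper": 0,"delta_pos": [-0.0005,0,0.0005],"yaw": 0}
    - {"gripper": 0,"delta_pos": [-0.001,0,0.001],"yaw": 0}
    - {"gripper": 0,"delta_pos": [-0.0015,0,0.0013],"yaw": 0}

```text
clock: 28.18
position: [0.6168, 0.0069, 0.0063]
tool_rot: [[0.417, 0.909, 0.022], [0.909, -0.417, 0.0], [0.01, 0.02, -1.0]]
wrist_force: [-4.5, 2.3, 15.9]
gripper_width: -0.001
```

```bash
python3 -c "
from h import *
go(.6192,.0151,.018,65.33);lip('w13.png',0,-1,half=.0875)"
```

```text
t 28.18 pos [0.6168 0.0069 0.0063] F [-4.5  2.3 15.9] ang 65.3 j [-51.  40.  62. 104. -40.  61.   2.] delta [ 0.0086 -0.001  -0.0117] yaw 0.0
row 252.5 lip a(mm) 15.3 a_tcp 15.5
```

send_rows:
  deltas:
    - {"gripper": 0,"delta_pos": [0,0,-0.002],"yaw": 0}
    - {"gripper": 0,"delta_pos": [0.001,0,-0.006],"yaw": 0}
    - {"gripper": 0,"delta_pos": [0.003,0,-0.01],"yaw": 0}
    - {"gripper": 0,"delta_pos": [0.003,0,-0.01],"yaw": 0}
    - {"gripper": 0,"delta_pos": [0.003,0,-0.01],"yaw": 0}

```text
clock: 28.65
position: [0.6179, 0.0101, 0.0162]
tool_rot: [[0.417, 0.909, 0.022], [0.909, -0.417, 0.0], [0.01, 0.02, -1.0]]
wrist_force: [-0.2, -0.5, 0.9]
gripper_width: 0.002
```

```bash
python3 -c "
from h import *
go(.6192,.0151,.018,65.33);lip('w14.png',0,-1,half=.0875)
g=cv2.cvtColor(cv2.imread('pics/w14.png'),cv2.COLOR_BGR2GRAY)
for u in(281,360):print(u,g[235:285,u].tolist())
go(.6604,-.1265,.1,-24.67)"
```

```text
t 28.65 pos [0.6179 0.0101 0.0162] F [-0.2 -0.5  0.9] ang 65.4 j [-51.  39.  63. 103. -40.  62.   2.] delta [ 0.0051 -0.0009 -0.0017] yaw 0.001
row 251.5 lip a(mm) 13.9 a_tcp 18.9
281 [111, 112, 112, 112, 112, 112, 113, 113, 113, 112, 110, 109, 109, 110, 112, 111, 103, 77, 60, 66, 73, 74, 74, 73, 74, 73, 73, 74, 73, 72, 69, 62, 51, 48, 46, 47, 48, 48, 47, 48, 47, 47, 46, 47, 46, 40, 30, 24, 20, 22]
360 [110, 110, 109, 109, 109, 108, 108, 107, 108, 109, 111, 111, 112, 113, 115, 110, 93, 67, 63, 72, 75, 78, 77, 76, 76, 75, 75, 74, 74, 73, 66, 53, 47, 48, 47, 48, 47, 46, 47, 48, 47, 46, 47, 47, 46, 41, 30, 23, 23, 22]
t 28.7 pos [0.6178 0.0099 0.0161] F [ 1.1 -0.1 -0. ] ang 65.4 j [-51.  39.  63. 103. -40.  62.   2.] delta [-0.1054  0.0973 -0.083 ] yaw 1.572
```

Clip 3 (−y) is home: lip at 13.9 mm after release, with the flap vertical. Last is −x.

send_rows:
  deltas:
    - {"gripper": 0,"delta_pos": [0,0,-0.04],"yaw": 0}
    - {"gripper": 0,"delta_pos": [0,0,-0.08],"yaw": 0}
    - {"gripper": 0,"delta_pos": [-0.025,0.025,-0.085],"yaw": 0.12}
    - {"gripper": 0,"delta_pos": [-0.05,0.05,-0.085],"yaw": 0.24}
    - {"gripper": 0,"delta_pos": [-0.08,0.075,-0.085],"yaw": 0.36}
    - {"gripper": 0,"delta_pos": [-0.105,0.097,-0.083],"yaw": 0.48}
    - {"gripper": 0,"delta_pos": [-0.105,0.097,-0.083],"yaw": 0.6}
    - {"gripper": 0,"delta_pos": [-0.105,0.097,-0.083],"yaw": 0.72}
    - {"gripper": 0,"delta_pos": [-0.105,0.097,-0.083],"yaw": 0.84}
    - {"gripper": 0,"delta_pos": [-0.105,0.097,-0.083],"yaw": 0.96}

```text
clock: 29.53
position: [0.6601, -0.1264, 0.0994]
tool_rot: [[0.985, 0.173, 0.021], [0.173, -0.985, 0.0], [0.021, 0.003, -1.0]]
wrist_force: [-0.5, -0.0, -0.6]
gripper_width: 0.003
```

```bash
python3 -c "
from h import *
go(.6604,-.1265,.1,-24.67)"
```

```text
t 29.53 pos [ 0.6601 -0.1264  0.0994] F [-0.5 -0.  -0.6] ang 10.0 j [-40.  46.  74.  91. -46.  77. -40.] delta [ 0.0003  0.0002 -0.0006] yaw 0.605
```

send_rows:
  deltas:
    - {"gripper": 0,"delta_pos": [0,0,0],"yaw": 0.12}
    - {"gripper": 0,"delta_pos": [0,0,0],"yaw": 0.24}
    - {"gripper": 0,"delta_pos": [0,0,0],"yaw": 0.36}
    - {"gripper": 0,"delta_pos": [0,0,0],"yaw": 0.48}
    - {"gripper": 0,"delta_pos": [0,0,0],"yaw": 0.605}
    - {"gripper": 0,"delta_pos": [0,0,0],"yaw": 0.605}
    - {"gripper": 0,"delta_pos": [0,0,0],"yaw": 0.605}

```text
clock: 30.12
position: [0.66, -0.1263, 0.099]
tool_rot: [[0.91, -0.414, 0.021], [-0.414, -0.91, 0.0], [0.019, -0.009, -1.0]]
wrist_force: [-0.0, -0.3, 0.1]
gripper_width: -0.001
```

```bash
python3 -c "
from h import *
go(.6604,-.1265,.026,-24.67)"
```

```text
t 30.12 pos [ 0.66   -0.1263  0.099 ] F [-0.  -0.3  0.1] ang -24.5 j [-40.  49.  77.  91. -49.  79. -72.] delta [-0.0009  0.0006  0.073 ] yaw 0.004
```

send_rows:
  deltas:
    - {"gripper": 0,"delta_pos": [-0.001,0.0005,0.01],"yaw": 0}
    - {"gripper": 0,"delta_pos": [-0.001,0.0005,0.02],"yaw": 0}
    - {"gripper": 0,"delta_pos": [-0.001,0.0005,0.028],"yaw": 0}
    - {"gripper": 0,"delta_pos": [-0.001,0.0005,0.036],"yaw": 0}
    - {"gripper": 0,"delta_pos": [-0.001,0.0005,0.044],"yaw": 0}
    - {"gripper": 0,"delta_pos": [-0.001,0.0005,0.052],"yaw": 0}
    - {"gripper": 0,"delta_pos": [-0.001,0.0005,0.06],"yaw": 0}
    - {"gripper": 0,"delta_pos": [-0.001,0.0005,0.068],"yaw": 0}
    - {"gripper": 0,"delta_pos": [-0.001,0.0005,0.073],"yaw": 0}
    - {"gripper": 0,"delta_pos": [-0.001,0.0005,0.073],"yaw": 0}

```text
clock: 30.95
position: [0.6602, -0.1263, 0.0248]
tool_rot: [[0.91, -0.414, 0.02], [-0.414, -0.91, -0.0], [0.018, -0.008, -1.0]]
wrist_force: [0.8, 0.3, -0.3]
gripper_width: 0.003
```

send_rows:
  deltas:
    - {"gripper": 0,"delta_pos": [0,0,0.002],"yaw": 0}
    - {"gripper": 0,"delta_pos": [0,0,0.004],"yaw": 0}
    - {"gripper": 0,"delta_pos": [0,0,0.006],"yaw": 0}
    - {"gripper": 0,"delta_pos": [0,0,0.006],"yaw": 0}

```text
clock: 31.28
position: [0.661, -0.1267, 0.0193]
tool_rot: [[0.91, -0.414, 0.022], [-0.414, -0.91, -0.001], [0.02, -0.008, -1.0]]
wrist_force: [2.7, -1.9, 3.0]
gripper_width: 0.004
```

```bash
python3 -c "
from h import *
go(.6604,-.1265,.018,-24.67);lip('w15.png',-1)"
```

```text
t 31.28 pos [ 0.661  -0.1267  0.0193] F [ 2.7 -1.9  3. ] ang -24.5 j [-39.  53.  72.  95. -53.  72. -70.] delta [-0.0007  0.0001  0.0013] yaw 0.004
row 244.5 lip a(mm) 22.9 a_tcp 24.7
```

send_rows:
  deltas:
    - {"gripper": 0,"delta_pos": [0.0005,0,-0.001],"yaw": 0}
    - {"gripper": 0,"delta_pos": [0.0015,0,-0.001],"yaw": 0}
    - {"gripper": 0,"delta_pos": [0.0015,0,-0.0005],"yaw": 0}
    - {"gripper": 0,"delta_pos": [0.0015,0,0],"yaw": 0}

```text
clock: 31.67
position: [0.6619, -0.127, 0.0191]
tool_rot: [[0.91, -0.414, 0.021], [-0.414, -0.91, -0.0], [0.019, -0.008, -1.0]]
wrist_force: [-0.4, 0.6, 0.4]
gripper_width: 0.002
```

send_rows:
  deltas:
    - {"gripper": 0,"delta_pos": [0,0,0.0005],"yaw": 0}
    - {"gripper": 0,"delta_pos": [0,0,0.001],"yaw": 0}
    - {"gripper": 0,"delta_pos": [0,0,0.001],"yaw": 0}

```text
clock: 31.92
position: [0.6619, -0.127, 0.0179]
tool_rot: [[0.91, -0.414, 0.02], [-0.414, -0.91, -0.0], [0.019, -0.008, -1.0]]
wrist_force: [1.0, -0.8, 0.4]
gripper_width: -0.002
```

```bash
python3 -c "
from h import *
go(.6604,-.1265,.018,-24.67);lip('w16.png',-1)"
```

```text
t 31.92 pos [ 0.6619 -0.127   0.0179] F [ 1.  -0.8  0.4] ang -24.4 j [-38.  53.  72.  95. -53.  72. -70.] delta [-0.0015  0.0002 -0.0001] yaw 0.004
row 246.5 lip a(mm) 23.2 a_tcp 25.5
```

send_rows:
  deltas:
    - {"gripper": 0,"delta_pos": [0.0005,0,0.0005],"yaw": 0}
    - {"gripper": 0,"delta_pos": [0.0005,0,0.001],"yaw": 0}
    - {"gripper": 0,"delta_pos": [0.0005,0,0.001],"yaw": 0}

```text
clock: 32.22
position: [0.6622, -0.1271, 0.0168]
tool_rot: [[0.91, -0.414, 0.02], [-0.414, -0.91, 0.0], [0.018, -0.008, -1.0]]
wrist_force: [-0.1, -0.3, -1.4]
gripper_width: -0.003
```

send_rows:
  deltas:
    - {"gripper": 0,"delta_pos": [0,0,0.0005],"yaw": 0}
    - {"gripper": 0,"delta_pos": [0,0,0.001],"yaw": 0}
    - {"gripper": 0,"delta_pos": [0,0,0.001],"yaw": 0}

```text
clock: 32.47
position: [0.6622, -0.1272, 0.0159]
tool_rot: [[0.91, -0.414, 0.02], [-0.414, -0.91, 0.0], [0.018, -0.008, -1.0]]
wrist_force: [-0.7, 0.5, 1.5]
gripper_width: 0.002
```

send_rows:
  deltas:
    - {"gripper": 0,"delta_pos": [0,0,0.0005],"yaw": 0}
    - {"gripper": 0,"delta_pos": [0,0,0.001],"yaw": 0}
    - {"gripper": 0,"delta_pos": [0,0,0.001],"yaw": 0}

```text
clock: 32.72
position: [0.6622, -0.1271, 0.0151]
tool_rot: [[0.91, -0.414, 0.02], [-0.414, -0.91, 0.0], [0.018, -0.009, -1.0]]
wrist_force: [-2.7, 0.1, 4.6]
gripper_width: -0.001
```

Lip contact at about 0.016. Press down and inward (−tool x).

send_rows:
  deltas:
    - {"gripper": 0,"delta_pos": [-0.0005,0,0.0005],"yaw": 0}
    - {"gripper": 0,"delta_pos": [-0.001,0,0.001],"yaw": 0}
    - {"gripper": 0,"delta_pos": [-0.001,0,0.0012],"yaw": 0}

```text
clock: 32.97
position: [0.6618, -0.127, 0.0145]
tool_rot: [[0.91, -0.414, 0.021], [-0.414, -0.91, -0.0], [0.02, -0.009, -1.0]]
wrist_force: [-1.4, 1.3, 7.2]
gripper_width: 0.002
```

send_rows:
  deltas:
    - {"gripper": 0,"delta_pos": [-0.0005,0,0.0005],"yaw": 0}
    - {"gripper": 0,"delta_pos": [-0.001,0,0.001],"yaw": 0}
    - {"gripper": 0,"delta_pos": [-0.001,0,0.0012],"yaw": 0}

```text
clock: 33.22
position: [0.6617, -0.127, 0.0142]
tool_rot: [[0.91, -0.414, 0.023], [-0.414, -0.91, -0.001], [0.021, -0.009, -1.0]]
wrist_force: [0.1, 0.5, 7.0]
gripper_width: -0.001
```

send_rows:
  deltas:
    - {"gripper": 0,"delta_pos": [-0.0005,0,0.0005],"yaw": 0}
    - {"gripper": 0,"delta_pos": [-0.001,0,0.001],"yaw": 0}
    - {"gripper": 0,"delta_pos": [-0.001,0,0.0012],"yaw": 0}

```text
clock: 33.47
position: [0.6617, -0.127, 0.014]
tool_rot: [[0.91, -0.414, 0.025], [-0.414, -0.91, -0.001], [0.024, -0.009, -1.0]]
wrist_force: [-1.3, 0.9, 8.0]
gripper_width: -0.004
```

```bash
python3 -c "
from h import *
go(.6604,-.1265,.018,-24.67);lip('w17.png',-1)"
```

```text
t 33.47 pos [ 0.6617 -0.127   0.014 ] F [-1.3  0.9  8. ] ang -24.4 j [-39.  53.  72.  95. -54.  71. -70.] delta [-0.0013  0.0001 -0.004 ] yaw 0.004
row 249.5 lip a(mm) 22.9 a_tcp 25.4
```

send_rows:
  deltas:
    - {"gripper": 0,"delta_pos": [-0.001,0,0.0006],"yaw": 0}
    - {"gripper": 0,"delta_pos": [-0.002,0,0.0012],"yaw": 0}
    - {"gripper": 0,"delta_pos": [-0.002,0,0.0016],"yaw": 0}

```text
clock: 33.77
position: [0.6615, -0.1269, 0.0137]
tool_rot: [[0.91, -0.414, 0.029], [-0.414, -0.91, -0.003], [0.027, -0.009, -1.0]]
wrist_force: [1.2, -0.9, 9.0]
gripper_width: -0.001
```

send_rows:
  deltas:
    - {"gripper": 0,"delta_pos": [-0.001,0,0.0006],"yaw": 0}
    - {"gripper": 0,"delta_pos": [-0.002,0,0.0012],"yaw": 0}
    - {"gripper": 0,"delta_pos": [-0.002,0,0.0016],"yaw": 0}

```text
clock: 34.02
position: [0.6615, -0.1269, 0.0136]
tool_rot: [[0.91, -0.414, 0.033], [-0.414, -0.91, -0.004], [0.032, -0.009, -0.999]]
wrist_force: [1.7, -1.4, 8.8]
gripper_width: -0.001
```

```bash
python3 -c "
from h import *
go(.6604,-.1265,.018,-24.67);lip('w18.png',-1)"
```

```text
t 34.02 pos [ 0.6615 -0.1269  0.0136] F [ 1.7 -1.4  8.8] ang -24.4 j [-39.  53.  72.  96. -54.  71. -70.] delta [-0.001   0.0001 -0.0045] yaw 0.004
row 249.5 lip a(mm) 22.7 a_tcp 25.2
```

send_rows:
  deltas:
    - {"gripper": 0,"delta_pos": [-0.001,0,0.0005],"yaw": 0}
    - {"gripper": 0,"delta_pos": [-0.001,0,0.001],"yaw": 0}
    - {"gripper": 0,"delta_pos": [-0.001,0,0.0015],"yaw": 0}
    - {"gripper": 0,"delta_pos": [-0.001,0,0.002],"yaw": 0}
    - {"gripper": 0,"delta_pos": [-0.001,0,0.002],"yaw": 0}

```text
clock: 34.48
position: [0.6615, -0.1269, 0.0129]
tool_rot: [[0.91, -0.414, 0.035], [-0.414, -0.91, -0.005], [0.033, -0.01, -0.999]]
wrist_force: [-1.9, 0.8, 12.6]
gripper_width: 0.001
```

```bash
python3 -c "
from h import *
go(.6604,-.1265,.018,-24.67);lip('w19.png',-1)"
```

```text
t 34.48 pos [ 0.6615 -0.1269  0.0129] F [-1.9  0.8 12.6] ang -24.4 j [-39.  53.  72.  96. -54.  71. -69.] delta [-0.001  -0.     -0.0052] yaw 0.004
row 250.5 lip a(mm) 22.3 a_tcp 25.2
```

send_rows:
  deltas:
    - {"gripper": 0,"delta_pos": [-0.001,0,0.0005],"yaw": 0}
    - {"gripper": 0,"delta_pos": [-0.002,0,0.001],"yaw": 0}
    - {"gripper": 0,"delta_pos": [-0.002,0,0.0015],"yaw": 0}
    - {"gripper": 0,"delta_pos": [-0.0025,0,0.002],"yaw": 0}
    - {"gripper": 0,"delta_pos": [-0.0025,0,0.002],"yaw": 0}

```text
clock: 34.95
position: [0.6609, -0.1267, 0.0125]
tool_rot: [[0.91, -0.413, 0.038], [-0.414, -0.91, -0.006], [0.037, -0.01, -0.999]]
wrist_force: [1.1, -0.4, 10.2]
gripper_width: -0.001
```

```bash
python3 -c "
from h import *
go(.6604,-.1265,.018,-24.67);lip('w20.png',-1)"
```

```text
t 34.95 pos [ 0.6609 -0.1267  0.0125] F [ 1.1 -0.4 10.2] ang -24.4 j [-39.  53.  72.  96. -54.  70. -69.] delta [-0.0003  0.     -0.0055] yaw 0.004
row 249.5 lip a(mm) 22.4 a_tcp 24.6
```

send_rows:
  deltas:
    - {"gripper": 0,"delta_pos": [-0.001,0,0.0005],"yaw": 0}
    - {"gripper": 0,"delta_pos": [-0.0015,0,0.001],"yaw": 0}
    - {"gripper": 0,"delta_pos": [-0.0015,0,0.0015],"yaw": 0}
    - {"gripper": 0,"delta_pos": [-0.0015,0,0.002],"yaw": 0}
    - {"gripper": 0,"delta_pos": [-0.0015,0,0.0024],"yaw": 0}
    - {"gripper": 0,"delta_pos": [-0.0015,0,0.0026],"yaw": 0}

```text
clock: 35.5
position: [0.661, -0.1267, 0.0117]
tool_rot: [[0.91, -0.413, 0.041], [-0.413, -0.911, -0.007], [0.04, -0.011, -0.999]]
wrist_force: [-2.0, 1.4, 14.6]
gripper_width: 0.004
```

```bash
python3 -c "
from h import *
go(.6604,-.1265,.018,-24.67);lip('w21.png',-1)"
```

```text
t 35.5 pos [ 0.661  -0.1267  0.0117] F [-2.   1.4 14.6] ang -24.4 j [-39.  53.  72.  96. -54.  70. -69.] delta [-0.0003 -0.     -0.0063] yaw 0.004
row 250.5 lip a(mm) 22.1 a_tcp 24.6
```

send_rows:
  deltas:
    - {"gripper": 0,"delta_pos": [-0.001,0,0.0007],"yaw": 0}
    - {"gripper": 0,"delta_pos": [-0.002,0,0.0014],"yaw": 0}
    - {"gripper": 0,"delta_pos": [-0.003,0,0.002],"yaw": 0}
    - {"gripper": 0,"delta_pos": [-0.004,0,0.0024],"yaw": 0}
    - {"gripper": 0,"delta_pos": [-0.004,0,0.0026],"yaw": 0}
    - {"gripper": 0,"delta_pos": [-0.004,0,0.0026],"yaw": 0}

```text
clock: 36.05
position: [0.6589, -0.1258, 0.0107]
tool_rot: [[0.91, -0.413, 0.044], [-0.413, -0.911, -0.008], [0.044, -0.011, -0.999]]
wrist_force: [-0.1, 0.3, 11.9]
gripper_width: 0.0
```

```bash
python3 -c "
from h import *
go(.6604,-.1265,.018,-24.67);lip('w22.png',-1)"
```

```text
t 36.05 pos [ 0.6589 -0.1258  0.0107] F [-0.1  0.3 11.9] ang -24.4 j [-40.  52.  72.  97. -54.  70. -69.] delta [ 0.002  -0.     -0.0072] yaw 0.004
row 250.5 lip a(mm) 20.2 a_tcp 22.3
```

Moving in now (lip at 20.2). Continue the same way.

send_rows:
  deltas:
    - {"gripper": 0,"delta_pos": [-0.001,0,0.0007],"yaw": 0}
    - {"gripper": 0,"delta_pos": [-0.002,0,0.0014],"yaw": 0}
    - {"gripper": 0,"delta_pos": [-0.003,0,0.0018],"yaw": 0}
    - {"gripper": 0,"delta_pos": [-0.004,0,0.0022],"yaw": 0}
    - {"gripper": 0,"delta_pos": [-0.004,0,0.0024],"yaw": 0}
    - {"gripper": 0,"delta_pos": [-0.004,0,0.0024],"yaw": 0}

```text
clock: 36.6
position: [0.6572, -0.1251, 0.0103]
tool_rot: [[0.909, -0.413, 0.049], [-0.413, -0.911, -0.009], [0.048, -0.012, -0.999]]
wrist_force: [-1.3, 0.2, 14.3]
gripper_width: -0.0
```

```bash
python3 -c "
from h import *
go(.6604,-.1265,.018,-24.67);lip('w23.png',-1)"
```

```text
t 36.6 pos [ 0.6572 -0.1251  0.0103] F [-1.3  0.2 14.3] ang -24.4 j [-40.  52.  72.  97. -54.  69. -69.] delta [ 0.0038 -0.0001 -0.0075] yaw 0.004
row 253.5 lip a(mm) 16.7 a_tcp 20.6
```

send_rows:
  deltas:
    - {"gripper": 0,"delta_pos": [0,0,-0.002],"yaw": 0}
    - {"gripper": 0,"delta_pos": [0.001,0,-0.006],"yaw": 0}
    - {"gripper": 0,"delta_pos": [0.002,0,-0.01],"yaw": 0}
    - {"gripper": 0,"delta_pos": [0.002,0,-0.01],"yaw": 0}
    - {"gripper": 0,"delta_pos": [0.002,0,-0.01],"yaw": 0}

```text
clock: 37.07
position: [0.6585, -0.1258, 0.0203]
tool_rot: [[0.909, -0.413, 0.048], [-0.413, -0.91, -0.009], [0.048, -0.012, -0.999]]
wrist_force: [-0.6, -0.7, -0.0]
gripper_width: 0.003
```

```bash
python3 -c "
from h import *
go(.6604,-.1265,.018,-24.67);lip('w24.png',-1)
g=cv2.cvtColor(cv2.imread('pics/w24.png'),cv2.COLOR_BGR2GRAY)
for u in(281,360):print(u,g[235:285,u].tolist())"
```

```text
t 37.07 pos [ 0.6585 -0.1258  0.0203] F [-0.6 -0.7 -0. ] ang -24.4 j [-40.  52.  73.  97. -54.  70. -69.] delta [ 0.0019 -0.0001  0.0024] yaw 0.004
row 248.5 lip a(mm) 16.4 a_tcp 22.0
281 [106, 106, 106, 105, 105, 105, 104, 102, 102, 103, 105, 106, 108, 100, 74, 60, 65, 67, 68, 68, 67, 68, 67, 68, 67, 67, 66, 64, 55, 48, 45, 45, 45, 44, 46, 45, 46, 46, 46, 47, 47, 46, 47, 46, 45, 41, 30, 22, 20, 21]
360 [107, 108, 108, 107, 107, 108, 108, 109, 109, 107, 106, 106, 105, 96, 72, 59, 64, 67, 69, 68, 69, 68, 67, 68, 67, 67, 67, 66, 59, 50, 45, 46, 46, 46, 46, 45, 45, 45, 46, 47, 46, 45, 46, 46, 44, 39, 28, 25, 22, 21]
```

send_rows:
  deltas:
    - {"gripper": 0,"delta_pos": [0.0035,0,0],"yaw": 0}
    - {"gripper": 0,"delta_pos": [0.0035,0,0.002],"yaw": 0}
    - {"gripper": 0,"delta_pos": [0.0035,0,0.004],"yaw": 0}
    - {"gripper": 0,"delta_pos": [0.0035,0,0.0055],"yaw": 0}
    - {"gripper": 0,"delta_pos": [0.0035,0,0.007],"yaw": 0}
    - {"gripper": 0,"delta_pos": [0.0035,0,0.0075],"yaw": 0}

```text
clock: 37.62
position: [0.6617, -0.1272, 0.0123]
tool_rot: [[0.909, -0.413, 0.048], [-0.413, -0.91, -0.009], [0.047, -0.011, -0.999]]
wrist_force: [-0.1, -0.3, 0.1]
gripper_width: 0.002
```

send_rows:
  deltas:
    - {"gripper": 0,"delta_pos": [0.001,0,-0.03],"yaw": 0}
    - {"gripper": 0,"delta_pos": [0.002,0,-0.07],"yaw": 0}
    - {"gripper": 0,"delta_pos": [0.002,0,-0.11],"yaw": 0}
    - {"gripper": 0,"delta_pos": [0.002,0,-0.15],"yaw": 0}
    - {"gripper": 0,"delta_pos": [0.002,0,-0.18],"yaw": 0}
    - {"gripper": 0,"delta_pos": [0.002,0,-0.18],"yaw": 0}

```text
clock: 38.12
position: [0.6568, -0.1285, 0.1993]
tool_rot: [[0.909, -0.414, 0.056], [-0.414, -0.91, -0.011], [0.055, -0.014, -0.998]]
wrist_force: [0.8, -0.4, 0.1]
gripper_width: 0.002
```

```bash
python3 -c "
from h import *
go(.6604,-.1265,.2)
A0=cv2.imread('pics/s0.png');D0=cv2.imread('pics/d0.png');B=snap('scene','s9.png');D=snap('side','d9.png')
def tr(a,b,pts):
  a,b=[cv2.cvtColor(i,cv2.COLOR_BGR2GRAY) for i in(a,b)]
  for n,(x,y) in pts.items():
    T=a[y-9:y+9,x-9:x+9];S=b[y-17:y+17,x-17:x+17];r=cv2.matchTemplate(S,T,cv2.TM_CCOEFF_NORMED);_,m,_,l=cv2.minMaxLoc(r);print(n,round(m,2),l[0]-8,l[1]-8)
tr(A0,B,dict(bodycorner=(272,255),jig=(318,287),tama=(198,191),cup=(228,164),burn=(375,258),lidR=(304,210)))
tr(D0,D,dict(lidL=(262,160),lidB=(306,182),jig=(236,217),tama=(327,110),cup=(367,121),burn=(285,247)))
"
```

```text
t 38.12 pos [ 0.6568 -0.1285  0.1993] F [ 0.8 -0.4  0.1] ang -24.5 j [-42.  39.  78.  87. -40.  82. -78.] delta [ 0.0025 -0.0033 -0.0005] yaw 0
bodycorner 1.0 0 0
jig 1.0 0 0
tama 1.0 0 0
cup 0.37 -2 8
burn 1.0 0 0
lidR 0.67 -8 -7
lidL 0.62 -8 -8
lidB 0.8 0 0
jig 0.99 0 0
tama 0.98 0 0
cup 0.99 0 0
burn 0.99 0 0
```

```bash
python3 -c "
from h import *
print(arm.job_done())"
```

```text
the job is handed in; nothing more can be done
None
```

I flipped down all four side clips on the grey box and pressed each one until it snapped home. I handed the job in at about 38 s. The highest force I read was about 16 N, but readings come only at the end of each move, so a brief higher peak would not have shown.

**Clip checks after letting go:**

| Clip | Force at the last press | Lip distance from hinge line, wrist camera (≈21 mm resting) | Re-probe at the earlier contact spot |
|---|---|---|---|
| +x | about 12 N | 15 mm | not done |
| +y | about 16 N | not visible to the cameras | 0 N (was 7.7 N) |
| −y | about 16 N | 14 mm | not done |
| −x | about 14 N | 16 mm | 0 N (was about 10 N) |

- **Box and other objects:** the last pictures show no shift of the box's lower corner, tama, jig, burnisher or small cup, to within a pixel.
- **Checks that failed:** two of the lid templates and the scene-camera match on the cup came out poor, probably because the arm or the closed clips changed those patches. The side camera still matched the cup well.
- **Disagreement with the description:** the visible fingertips sat about 30 mm above the reported tool point, so I set the heights by contact force and the wrist camera.
- **Tool tilt:** the tool built up about 3° of tilt while pressing, which I could not correct.

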